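# Dose mixing balls into gel jars with a one-ball scoop

## Task

With the small standing scoop, take mixing balls from the metal tray one at a time and tip one ball into each of the two open jars; the third ball stays in the tray and the gripper's fingers must not touch the balls. Then stand the scoop upright again on its round cork pad and let go. Leave the jars and the other things standing where they are.

Things in the scene. Friction and masses are not known exactly. Their poses are not given: they have to be found in the camera images.
- scoop_grip (a point): Centre of the scoop's grip: black upright block 22 (x) x 16 (y) x 44 (z) mm on a steel stem 12 mm wide; grip it by the faces across y. The scoop (90 g) stands upright on its flat underside, 88 mm below this point. Axes: z up, y across, the open front faces -x. The underside is 28 mm wide and runs from 13 mm behind (+x) this point to the lip 31.5 mm ahead (-x).
- scoop_pocket (a point): Centre of a ball lying in the scoop's pocket (2 mm of play): 17 mm ahead (-x) of scoop_grip, 76 mm below it, 12 mm above the underside. The pocket has a 20 mm high back wall, two side walls 14 mm high and 23 mm apart inside, and a 2 mm floor behind a 3.5 mm high crest at the front. A level scoop keeps its ball; tipped front-down by over 35 degrees it rolls out over the lip.
- scoop_lip (a point): Middle of the scoop's front lip edge, at underside height: 31.5 mm ahead (-x) of scoop_grip, 88 mm below it. The lip is 28 mm wide, 1.5 mm thick and rises as a ramp over 7.5 mm to the pocket's crest. Slid along the tray's floor behind a ball until the lip meets a tray wall, it drives under the ball, which rolls over the crest into the pocket.
- ball1_center (a point): Polished steel ball, 20 mm diameter, 33 g, rolls easily but stays put on the tray's floor unless pushed. Origin at its centre. The three balls are alike.
- ball2_center (a point): Polished steel ball, 20 mm diameter, 33 g, rolls easily but stays put on the tray's floor unless pushed. Origin at its centre. The three balls are alike.
- ball3_center (a point): Polished steel ball, 20 mm diameter, 33 g, rolls easily but stays put on the tray's floor unless pushed. Origin at its centre. The three balls are alike.
- tray_floor (a point): Centre of the inner floor of an open rectangular metal tray, fixed: inside 120 mm (its x) by 190 mm (its y), floor 5 mm above the table, walls vertical, 5 mm thick, their rim 20 mm above the floor (25 mm above the table). z up; the -x wall (inner face at x = -60 mm) is the one nearer the robot. The balls lie apart, about 60 mm from one another along y, nearer the -x wall.
- pad_top (a point): Centre of the top of a round cork pad, fixed: 110 mm diameter, 5 mm thick, its top 5 mm above the table. The scoop stands on it at the start.
- jar1_center (a point): Open white plastic jar, cylindrical, loose, upright: 72 mm outside diameter, 45 mm high, wall 4 mm, floor 6 mm thick, round mouth 64 mm across. Point on its axis half-way up (22.5 mm above its underside), z up.
- jar2_center (a point): Open white plastic jar, cylindrical, loose, upright: 72 mm outside diameter, 45 mm high, wall 4 mm, floor 6 mm thick, round mouth 64 mm across. Point on its axis half-way up (22.5 mm above its underside), z up.
- closed_jar_center (a point): White jar like the open ones but with its lid on: 76 mm diameter, 50 mm high, loose; a bystander. Point on its axis half-way up.
- polish: Bystander: nail-polish bottle, pink with a white tapered cap, 34 mm diameter, 75 mm high, loose. Origin at the centre of its underside.
- buffer: Bystander: grey nail buffer block 95 x 26 x 26 mm lying along its x, loose. Origin at the centre of its underside.
Things that resemble listed ones, but are neither listed nor needed, are in the scene too. What is meant by the part that bears pad_top is not blue or green, and is the smaller of those in its own colour.

How it is judged:
By the outcome, as a careful person would: the job done as asked, in the order asked, and still so for the second after the job is handed in, with the robot touching nothing.
It also fails if it takes over 72 s, if anything falls off the work surface, if the arm or the gripper's body presses on something with over 40 N, if the wrist force passes 120 N, or if a joint passes its speed limit or range.

## Robot

A 6-joint arm with a two-finger parallel gripper is mounted at the origin on the work surface. World frame = base frame: x ahead of the robot, y to its left, z up, the work surface at z = 0. Lengths are in m, angles in degrees, forces in N, time in s.
With the tool pointing down it reaches from about 0.3 to 0.75 m from the base axis. Payload 8.5 kg.
Tool frame: the origin (TCP) lies at the very end of the fingers, on their centre line; the grasp point (between the pads) lies 19 mm behind it; z points along the fingers, y is the direction in which the jaws open and shut (so a half turn about z gives the same grasp; the last joint's range is limited). The gripper opens to 85 mm and grips with 20 to 120 N. Pads are 22 mm wide; open, the fingers measure 114 mm over their backs; the gripper's body (76 mm by 85 mm) begins 54 mm behind the grasp point. The pads swing forward as they close: fully open they stand 13 mm farther back than shut.
Start: joints at [-81.893, 21.807, 74.336, -0, 83.858, -12.336], TCP at [0.192, -0.515, 0.201] pointing down, gripper open.
Joint ranges: [-178.18, 178.18], [-50.72, 133.34], [12.68, 142.11], [-81.47, 261.47], [9.98, 163.14], [-165.26, 165.26]. Speed limits (degrees/s): [136.94, 136.94, 180, 180, 180, 180].

## Interface

Orientations are given as a 3x3 rotation matrix whose columns are the frame's x, y, z axes.
In Python, from rig import observe, get_image, calibration, close_job gives the robot as it stands.
- The arm moves only by the tool servo_tool, never from a script. Its argument "commands" is a list of rows, each an object with "delta_rot": the turn, a rotation vector about the world's x, y, z in units of 6 degrees (1.0 is 6 degrees), a list of three; "travel": the shift along the world's x, y, z in units of 30 mm (1.0 is 30 mm), a list of three; "fingers": the closure in counts, from 0 (fully open) to 255 (shut). A call has 1 to 8 rows; each row shifts and turns the pose as measured when the row begins; what a row does not reach is not made up. A row lasts 1/10 s, in which the tool goes at most 50 mm and 8.59 degrees, less where a joint would pass 70% of its speed; a pose out of reach is approached as far as the arm can. A call is refused whole if a number of a shift passes 1 or a number of a turn 1, either way. A call with a gripper value outside its range is refused whole. The fingers move at their own pace and stop on an object; "squeeze" is the grip in N (left out, the last holds). Time passes only in rows, so rows that do not move let the fingers close. It gives the time, the measured TCP pose, the force and the opening at its end, in the units of the state.
- observe(): the state, without advancing time (a new reading comes with each control period).
- get_image(name): name is "scene" or "top" or "wrist"; returns the picture (400x640x3 uint8, red, green, blue); there is no depth.
- calibration(name): a dict with "camera_matrix" (3x3 intrinsics, pixels), "distortion" ([k1, k2, p1, p2, k3] as OpenCV has them; the pictures are not rectified), "position" and "rotation" of the camera in the world; the wrist camera has in their place "hand_eye" (4x4, takes a point from camera to tool coordinates, whose origin is the TCP and whose axes are the flange's). Camera axes: x right, y down, z forward; pixel columns grow to the right and rows downward; lengths in m; the calibration is good to about 2 mm. A picture is of the moment at which its call begins: read the wrist's pose just before it. calibration takes no time and is no camera call.
- close_job(): hands the job in, once; it reports no verdict.
The state is a dict: "time_s": time; "q": joint angles; "qvel": joint speeds; "joint_efforts": joint torques, N m; "position": TCP position; "tool_rot": TCP orientation; "ft_force": force on the tool from outside, world axes, zero at the start; "wrist_torque": the same for the moment, N m; "grip_width": finger opening in m.
Only numpy, scipy, OpenCV 4.12 (cv2) and the standard library are available. Lean on these libraries where they do the work, as an engineer would, in place of code of your own. Each camera call takes 0.05 s, during which the arm holds its last target.

## Working session

There is one attempt and no reset: what is moved stays moved. The work goes in short steps, Python scripts to look and compute and a tool call to move; the robot and the scene stay as the last step left them, time stands still between calls to the robot, and variables do not carry over. Pictures are saved under pics/ and viewed, and the job is handed in when it is done.

Besides the shell and the picture viewer there is one more tool, called after "Emit:" as a command line: name --argument value ..., lists and objects as JSON in quotes. servo_tool: Moves the arm, as the interface text tells. Its arguments: {"type":"object","properties":{"commands":{"type":"array","items":{"type":"object","properties":{"delta_rot":{"type":"array","items":{"type":"number"}},"travel":{"type":"array","items":{"type":"number"}},"fingers":{"type":"number"}}}},"squeeze":{"type":"number"}},"required":["commands"]}

```bash
mkdir -p pics; ls; cat > h.py <<'E'
import numpy as np, cv2
from rig import observe, get_image, calibration, close_job
def save(name,fn,crop=None,scale=1):
    im=get_image(name); cv2.imwrite('pics/raw_'+fn+'.png',im[:,:,::-1]); return im
def cam(name):
    c=calibration(name); K=np.array(c['camera_matrix']);d=np.array(c['distortion'])
    if 'hand_eye' in c:
        s=observe(); T=np.eye(4);T[:3,:3]=s['tool_rot'];T[:3,3]=s['position']; T=T@np.array(c['hand_eye']); return K,d,T[:3,3],T[:3,:3]
    return K,d,np.array(c['position']),np.array(c['rotation'])
def ray(C,uv):
    K,d,p,R=C
    x=cv2.undistortPoints(np.array([[uv]],float),K,d)[0,0]
    v=R@np.array([x[0],x[1],1]); return p,v/np.linalg.norm(v)
def onz(C,uv,z):
    p,v=ray(C,uv); return p+v*(z-p[2])/v[2]
def tri(obs):
    A=np.zeros((3,3));b=np.zeros(3)
    for C,uv in obs:
        p,v=ray(C,uv);M=np.eye(3)-np.outer(v,v);A+=M;b+=M@p
    x=np.linalg.solve(A,b); return x,[np.linalg.norm((np.eye(3)-np.outer(ray(C,uv)[1],ray(C,uv)[1]))@(x-C[2])) for C,uv in obs]
def proj(C,X):
    K,d,p,R=C
    return cv2.projectPoints((R.T@(np.array(X,float).reshape(-1,3)-p).T).T,np.zeros(3),np.zeros(3),K,d)[0][:,0]
def crop(fn,x0,y0,x1,y1,s,out):
    im=cv2.imread('pics/raw_'+fn+'.png')[y0:y1,x0:x1]
    cv2.imwrite('pics/'+out+'.png',cv2.resize(im,None,fx=s,fy=s,interpolation=cv2.INTER_CUBIC))
E
python3 - <<'E'
from h import *
s=observe()
print(s['tool_rot'])
for n in ['scene','top','wrist']:
    save(n,n+'0'); C=cam(n); print(n,C)
    crop(n+'0',0,0,640,400,1.25,n+'0v')
E
```

```text
pics
[[ 9.37013824e-01  3.49292231e-01 -1.74763415e-04]
 [ 3.49292102e-01 -9.37012748e-01  1.46180772e-03]
 [ 3.46842531e-04 -1.43077752e-03 -9.99998916e-01]]
scene (array([[459.6523829 ,   0.        , 323.92371194],
       [  0.        , 459.6523829 , 198.80063527],
       [  0.        ,   0.        ,   1.        ]]), array([0.02271696, 0.        , 0.        , 0.        , 0.        ]), array([ 1.00701012, -0.70884883,  0.88057397]), array([[ 0.79640361,  0.40221729, -0.45162213],
       [ 0.60464788, -0.54429579,  0.58150068],
       [-0.0119264 , -0.7361816 , -0.67667896]]))
top (array([[388.54609537,   0.        , 317.20520487],
       [  0.        , 388.54609537, 196.95939503],
       [  0.        ,   0.        ,   1.        ]]), array([-0.09263412,  0.        ,  0.        ,  0.        ,  0.        ]), array([ 0.27422098, -0.03524066,  1.26383532]), array([[ 0.01074297, -0.98402708,  0.17769441],
       [-0.99971111, -0.01439057, -0.01925123],
       [ 0.02150086, -0.17743626, -0.9838974 ]]))
wrist (array([[315.3834028 ,   0.        , 322.13821776],
       [  0.        , 315.3834028 , 197.92103507],
       [  0.        ,   0.        ,   1.        ]]), array([-0.01315102,  0.        ,  0.        ,  0.        ,  0.        ]), array([ 0.26876   , -0.4858233 ,  0.37272097]), array([[ 0.3492142 , -0.88897953, -0.29625132],
       [-0.93704206, -0.33173144, -0.10911658],
       [-0.00127348,  0.31570501, -0.94885654]]))
```

View pics/scene0v.png

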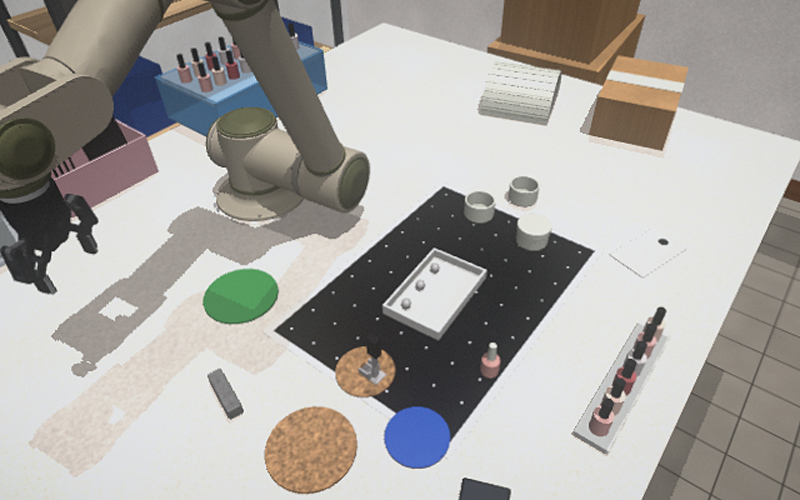

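View pics/top0v.png

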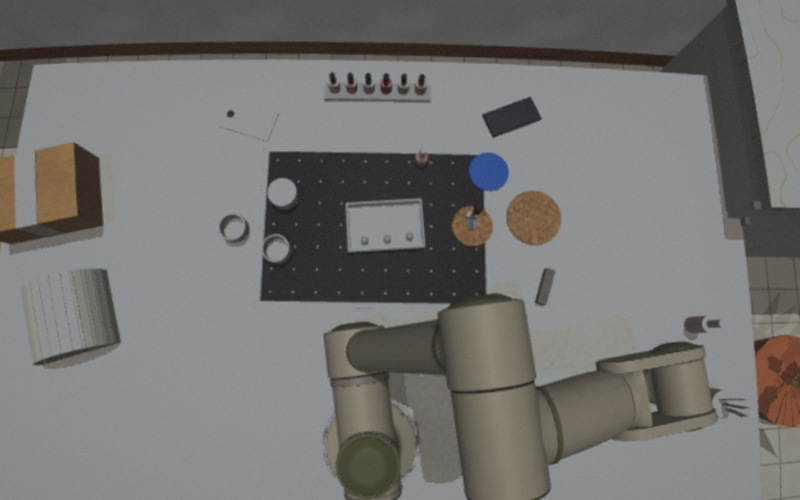

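View pics/wrist0v.png

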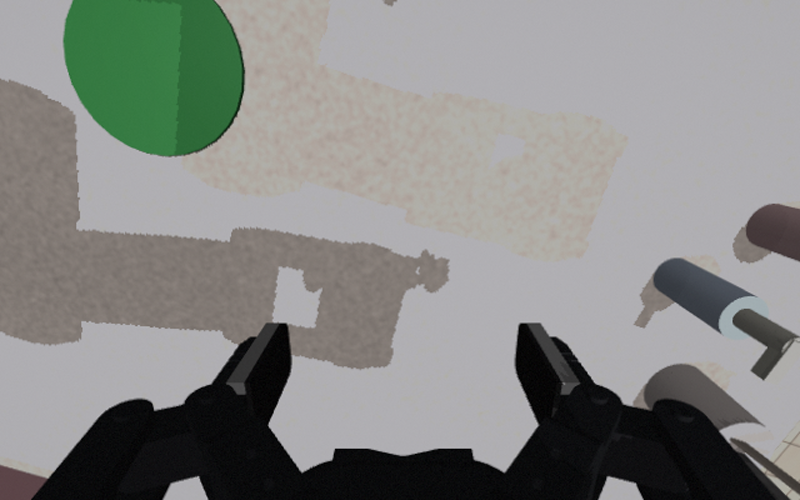

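The pad candidates, in raw scene pixels, are the small cork pad (292,297), large cork pad (249,358), blue disc (334,349) and green disc (193,236). The small cork pad fits: it isn't blue or green, it is the smaller of the two cork ones, and the scoop stands on it. I'll confirm that in enlarged crops.

```bash
python3 - <<'E'
from h import *
crop('scene0',205,250,405,400,4,'c1')
crop('top0',340,140,460,220,6.5,'c2')
crop('scene0',290,130,450,280,4,'c3')
crop('top0',180,110,350,220,4.7,'c4')
E
```

```text
(no output)
```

View pics/c1.png

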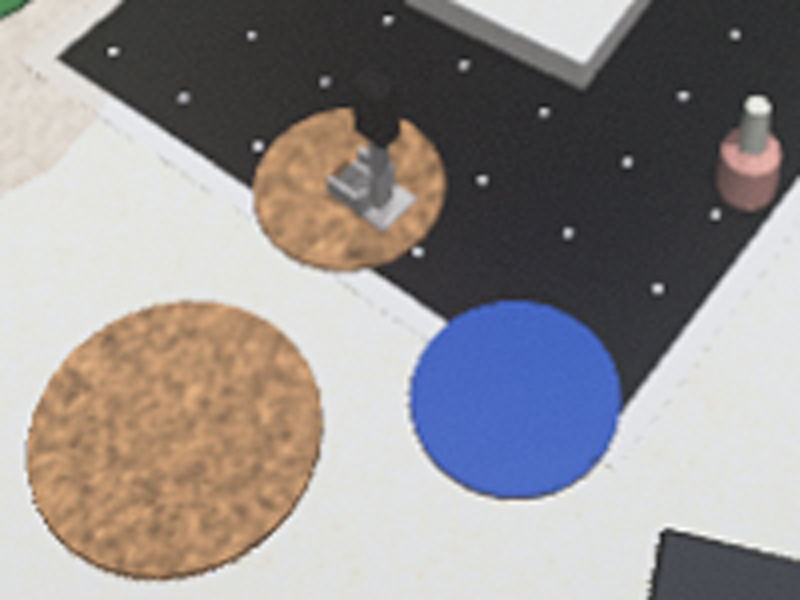

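View pics/c2.png

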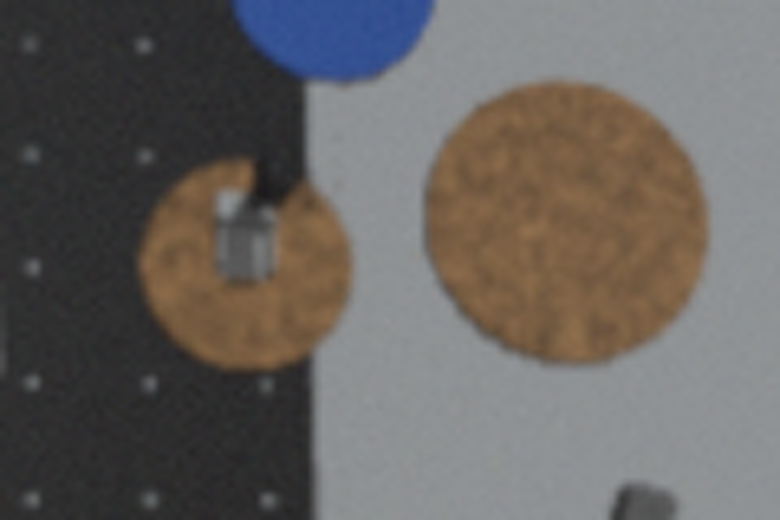

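View pics/c3.png

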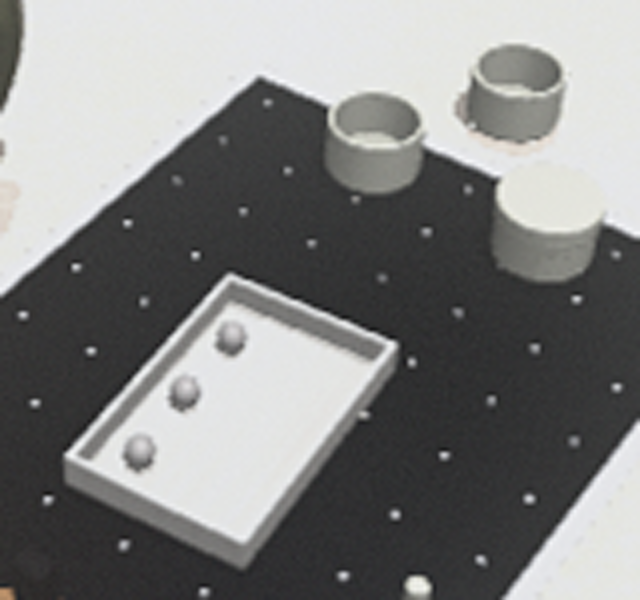

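View pics/c4.png

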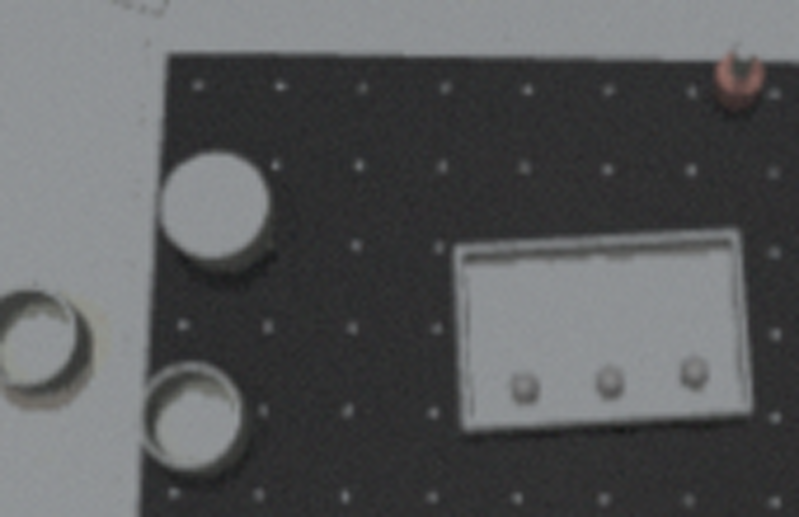

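The crops confirm it: the scoop stands on the small cork pad, about 75 % of the large one's diameter, with its open front toward the robot. Next I'll measure everything from these two views.

```bash
python3 - <<'E'
from h import *
S=cam('scene');T=cam('top')
s3=lambda u,v:(290+u/4-.5+.125,130+v/4-.5+.125)
s1=lambda u,v:(205+u/4-.4,250+v/4-.4)
t4=lambda u,v:(180+u/4.7-.4,110+v/4.7-.4)
t2=lambda u,v:(340+u/6.5-.4,140+v/6.5-.4)
def go(n,a,b):
    x,r=tri([(S,a),(T,b)]); print(n,x.round(4),np.round(r,4))
go('b_far(y+)',s3(231,337),t4(525,387));go('b_mid',s3(184,392),t4(610,382));go('b_y-',s3(140,452),t4(695,372))
go('jarA rim',s3(375,122),t4(195,417));go('jarB rim',s3(517,73),t4(35,340));go('closed top',s3(549,203),t4(214,205))
for n,a,b in [('-x+y',(230,275),(463,432)),('+x+y',(397,345),(455,245)),('+x-y',(245,548),(740,230)),('-x-y',(67,458),(752,411))]: go('tray '+n,s3(*a),t4(*b))
go('pad',s1(350,188),t2(246,264)); print(onz(S,s1(350,188),.005),onz(T,t2(246,264),.005))
print('bigpad',onz(T,t2(566,223),.005))
go('grip mid',s1(376,105),t2(274,180))
print('lipT',[onz(T,t2(*p),.006).round(4) for p in [(216,282),(272,282)]])
print('buffer',[onz(T,(u/1.25,v/1.25),.026).round(4) for u,v in [(550,269),(540,304)]])
print('polish',onz(T,(337,128),0.0).round(3), 'S',onz(S,(490*.8,374*.8),0).round(3))
E
```

```text
b_far(y+) [0.5155 0.0254 0.0141] [0.0002 0.0002]
b_mid [ 0.5199 -0.0339  0.0133] [0. 0.]
b_y- [ 0.5282 -0.0929  0.0132] [0.0003 0.0003]
jarA rim [0.4867 0.2485 0.0432] [0.0012 0.0012]
jarB rim [0.5401 0.3636 0.0422] [0.0026 0.0026]
closed top [0.6346 0.2424 0.0441] [0.0006 0.0006]
tray -x+y [0.483 0.068 0.021] [0.0015 0.0015]
tray +x+y [0.6138 0.076  0.0244] [0.0003 0.0003]
tray +x-y [ 0.6292 -0.1235  0.0225] [0.0007 0.0007]
tray -x-y [ 0.4998 -0.1316  0.0231] [0.001 0.001]
pad [ 0.5621 -0.261   0.0015] [0. 0.]
[ 0.56390037 -0.26280179  0.005     ] [ 0.56130408 -0.26038301  0.005     ]
bigpad [ 0.58605195 -0.4286611   0.005     ]
grip mid [ 0.5839 -0.2585  0.0917] [0.001 0.001]
lipT [array([ 0.5514, -0.2445,  0.006 ]), array([ 0.5518, -0.2735,  0.006 ])]
buffer [array([ 0.4431, -0.461 ,  0.026 ]), array([ 0.3519, -0.4308,  0.026 ])]
polish [ 0.744 -0.125  0.   ] S [ 0.749 -0.129  0.   ]
```

Emit:
servo_tool --commands '[{"travel": [0.9, 0.7, 0.2], "delta_rot": [0, 0, -0.4], "fingers": 0}, {"travel": [0.9, 0.7, 0.2], "delta_rot": [0, 0, -0.4], "fingers": 0}, {"travel": [0.9, 0.7, 0.2], "delta_rot": [0, 0, -0.4], "fingers": 0}, {"travel": [0.9, 0.7, 0.2], "delta_rot": [0, 0, -0.4], "fingers": 0}, {"travel": [0.9, 0.7, 0.2], "delta_rot": [0, 0, -0.4], "fingers": 0}, {"travel": [0.9, 0.7, 0.2], "delta_rot": [0, 0, -0.4], "fingers": 0}, {"travel": [0.9, 0.7, 0.2], "delta_rot": [0, 0, -0.4], "fingers": 0}, {"travel": [0.9, 0.7, 0.2], "delta_rot": [0, 0, -0.4], "fingers": 0}]'

```text
time_s: 0.95
position: [0.4116, -0.3413, 0.2468]
tool_rot: [[1.0, 0.001, -0.001], [0.001, -1.0, 0.007], [-0.001, -0.007, -1.0]]
ft_force: [0.6, -0.3, 0.9]
grip_width: 0.0853
```

Emit:
servo_tool --commands '[{"travel": [0.9, 0.6, 0.1], "fingers": 0}, {"travel": [0.9, 0.6, 0], "fingers": 0}, {"travel": [0.9, 0.6, 0], "fingers": 0}, {"travel": [0.9, 0.6, 0], "fingers": 0}, {"travel": [0, 0, 0], "fingers": 0}, {"travel": [0, 0, 0], "fingers": 0}]'

```text
validation failed for argument at $.co...
```

```bash
python3 - <<'E'
from h import *
print(observe()['position'],observe()['q'])
save('wrist','w1'); crop('w1',0,0,640,400,1.25,'w1v')
E
```

```text
[ 0.4115657  -0.34134464  0.2468051 ] [-52.4764626   18.7666704   71.37206412   0.20001668  90.24756144
  37.4624758 ]
```

View pics/w1v.png

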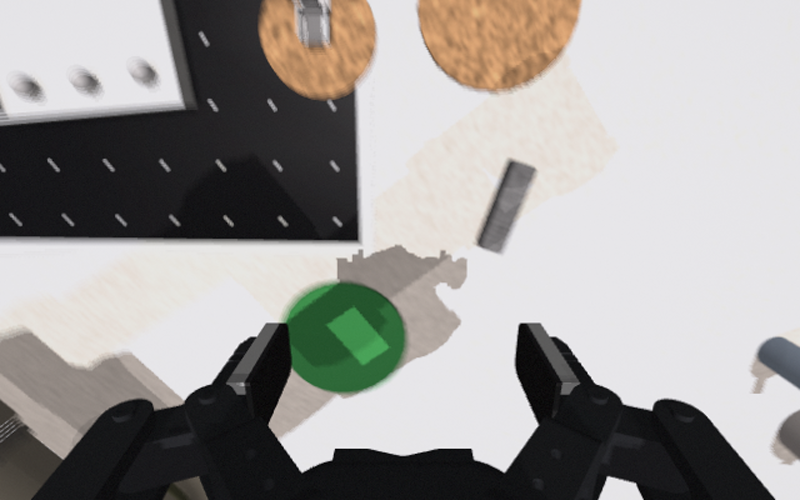

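The move was refused, probably because `delta_rot` was left out. The wrist picture (motion-blurred) shows the scoop at the top edge (raw 250,15) and the three balls at raw (20–115, 58–70).

Emit:
servo_tool --commands '[{"travel": [0.9, 0.6, 0.1], "delta_rot": [0, 0, 0], "fingers": 0}, {"travel": [0.9, 0.6, 0], "delta_rot": [0, 0, 0], "fingers": 0}, {"travel": [0.9, 0.6, 0], "delta_rot": [0, 0, 0], "fingers": 0}, {"travel": [0.9, 0.6, 0], "delta_rot": [0, 0, 0], "fingers": 0}, {"travel": [0, 0, 0], "delta_rot": [0, 0, 0], "fingers": 0}, {"travel": [0, 0, 0], "delta_rot": [0, 0, 0], "fingers": 0}]'

```text
time_s: 1.6
position: [0.5277, -0.2613, 0.2496]
tool_rot: [[1.0, 0.005, -0.001], [0.005, -1.0, 0.009], [-0.001, -0.009, -1.0]]
ft_force: [-0.3, 0.5, 0.1]
grip_width: 0.0854
```

```bash
python3 - <<'E'
from h import *
np.savez('pics/w2.npz',*cam('wrist'));print(observe()['position'],np.abs(observe()['qvel']).max())
save('wrist','w2'); crop('w2',0,0,640,400,1.25,'w2v')
E
```

```text
[ 0.52771734 -0.26129813  0.24957479] 1.4680931644012698
```

View pics/w2v.png

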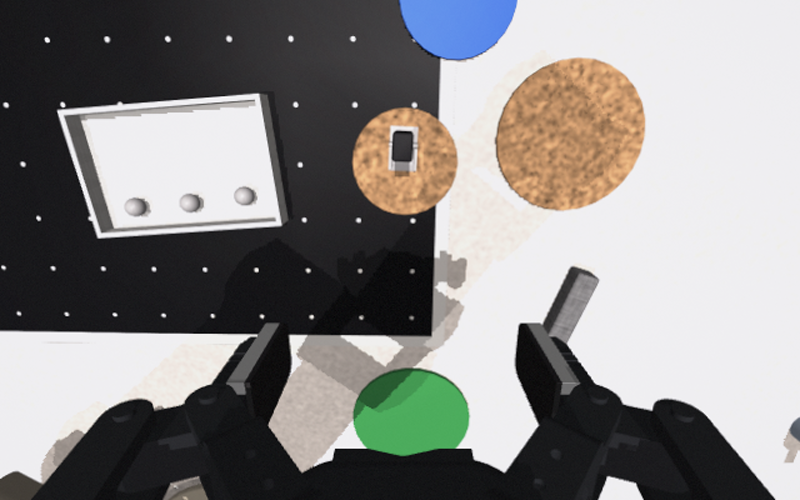

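```bash
python3 - <<'E'
from h import *
crop('w2',270,75,380,180,7,'w2a'); crop('w2',40,65,240,200,4,'w2b')
E
```

```text
(no output)
```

View pics/w2a.png

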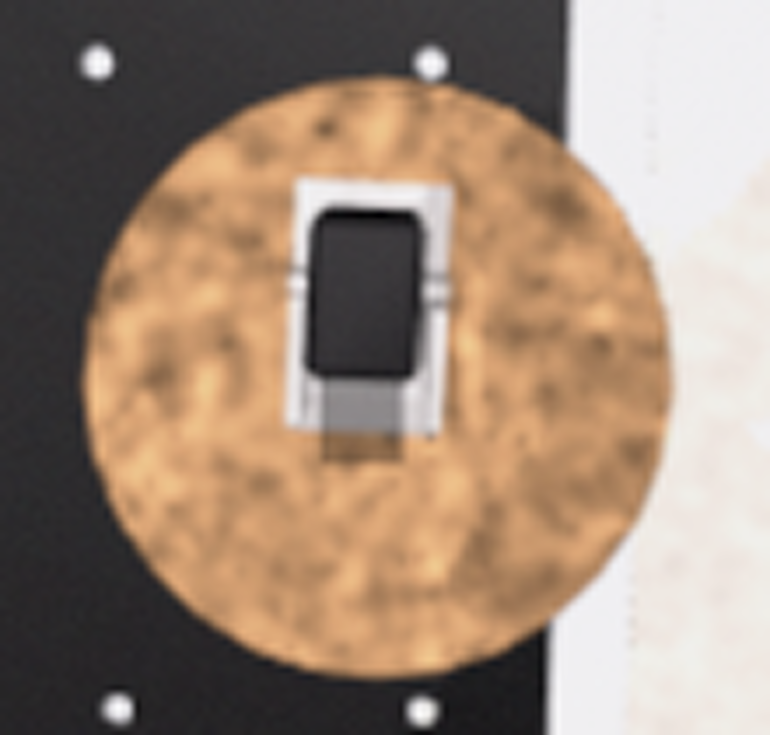

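View pics/w2b.png

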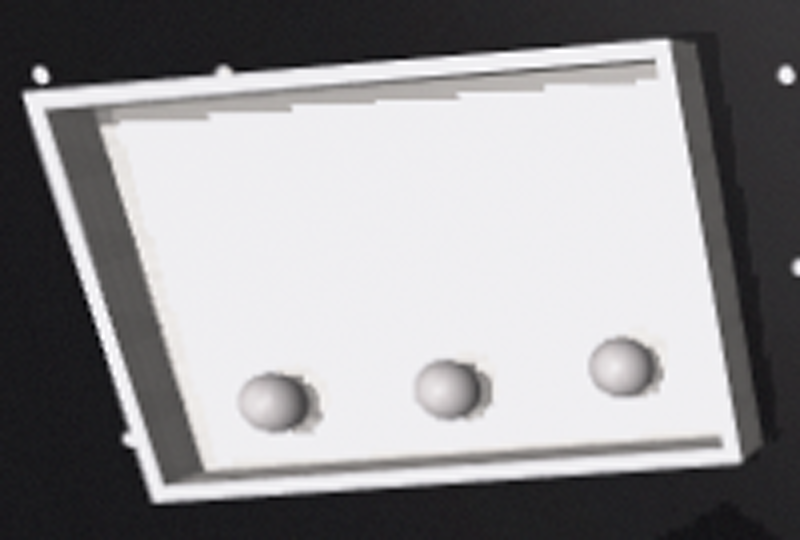

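The wrist picture shows the grip top centred at crop (365,294), i.e. raw (322,117). The balls are at crop (274,402), (447,389) and (623,366).

```bash
python3 - <<'E'
from h import *
z=np.load('pics/w2.npz');W=tuple(z[k] for k in z.files)
S=cam('scene');T=cam('top')
a=lambda u,v:(270+u/7-.43,75+v/7-.43)
b=lambda u,v:(40+u/4-.38,65+v/4-.38)
s3=lambda u,v:(290+u/4-.5+.125,130+v/4-.5+.125)
s1=lambda u,v:(205+u/4-.4,250+v/4-.4)
t4=lambda u,v:(180+u/4.7-.4,110+v/4.7-.4)
t2=lambda u,v:(340+u/6.5-.4,140+v/6.5-.4)
print('griptop',[onz(W,a(*p),.115).round(4)[:2] for p in [(313,208),(427,212),(417,380),(305,378),(365,294)]])
print('base',[onz(W,a(*p),.006).round(4)[:2] for p in [(298,180),(452,185),(440,435),(287,428)]])
print('padW',onz(W,a(378,377),.005))
print('tri griptop S/W',tri([(S,s1(374,82)),(W,a(365,294))]))
for n,p,q,r in [('y+',(231,337),(525,387),(274,402)),('mid',(184,392),(610,382),(447,389)),('y-',(140,452),(695,372),(623,366))]:
    x,e=tri([(S,s3(*p)),(T,t4(*q)),(W,b(*r))]); print('ball',n,x.round(4),np.round(e,4),'Wonly',onz(W,b(*r),.015).round(4),'T',onz(T,t4(*q),.015).round(4),'S',onz(S,s3(*p),.015).round(4))
print('tray rim outer W',[onz(W,b(*p),.025).round(4)[:2] for p in [(154,501),(24,93),(670,38),(745,462)]])
print('rimouter T',[onz(T,t4(*p),.025).round(4)[:2] for p in [(463,432),(455,245),(740,230),(752,411)]])
E
```

```text
griptop [array([ 0.5993, -0.2512]), array([ 0.5989, -0.2664]), array([ 0.5768, -0.2653]), array([ 0.577, -0.25 ]), array([ 0.5882, -0.2582])]
base [array([ 0.6005, -0.2449]), array([ 0.5998, -0.2727]), array([ 0.5551, -0.2712]), array([ 0.5562, -0.2426])]
padW [ 0.56558521 -0.25954112  0.005     ]
tri griptop S/W (array([ 0.587211  , -0.25898353,  0.1144565 ]), [np.float64(0.0012552392455390928), np.float64(0.0012552392455391446)])
ball y+ [0.5162 0.0258 0.0147] [0.0007 0.001  0.0017] Wonly [0.5175 0.0268 0.015 ] T [0.5152 0.0252 0.015 ] S [0.5161 0.0248 0.015 ]
ball mid [ 0.5207 -0.0333  0.0139] [0.0011 0.001  0.002 ] Wonly [ 0.5222 -0.0322  0.015 ] T [ 0.5196 -0.0339  0.015 ] S [ 0.5209 -0.0352  0.015 ]
ball y- [ 0.5288 -0.0924  0.0134] [0.0005 0.0011 0.0016] Wonly [ 0.5302 -0.0918  0.015 ] T [ 0.5276 -0.0931  0.015 ] S [ 0.5295 -0.094   0.015 ]
tray rim outer W [array([0.4858, 0.0678]), array([0.6148, 0.0771]), array([ 0.6301, -0.1218]), array([ 0.5006, -0.1323])]
rimouter T [array([0.4812, 0.0666]), array([0.6139, 0.0761]), array([ 0.628 , -0.1237]), array([ 0.4987, -0.1322])]
```

Emit:
servo_tool --commands '[{"travel": [1.0, 0.05, 0], "delta_rot": [0, 0, -0.25], "fingers": 0}, {"travel": [0.95, 0.05, 0], "delta_rot": [0, 0, -0.22], "fingers": 0}, {"travel": [0, 0, 0], "delta_rot": [0, 0, 0], "fingers": 0}, {"travel": [0, 0, -1], "delta_rot": [0, 0, 0], "fingers": 0}, {"travel": [0, 0, -1], "delta_rot": [0, 0, 0], "fingers": 0}]'

```text
time_s: 2.15
position: [0.585, -0.2631, 0.1923]
tool_rot: [[0.999, -0.052, 0.005], [-0.052, -0.999, 0.004], [0.005, -0.004, -1.0]]
ft_force: [-0.0, 0.2, -0.4]
grip_width: 0.0855
```

Emit:
servo_tool --commands '[{"travel": [0.1, 0.17, -0.5], "delta_rot": [0, 0, 0.05], "fingers": 0}, {"travel": [0, 0, 0], "delta_rot": [0, 0, 0], "fingers": 0}, {"travel": [0, 0, 0], "delta_rot": [0, 0, 0], "fingers": 0}]'

```text
time_s: 2.45
position: [0.5835, -0.2596, 0.174]
tool_rot: [[0.999, -0.05, -0.001], [-0.05, -0.999, 0.008], [-0.001, -0.008, -1.0]]
ft_force: [0.4, -0.7, -1.3]
grip_width: 0.0853
```

Emit:
servo_tool --commands '[{"travel": [0.1, 0.05, -0.9], "delta_rot": [0, 0, 0], "fingers": 0}, {"travel": [0.1, 0.05, -0.9], "delta_rot": [0, 0, 0], "fingers": 0}, {"travel": [0.1, 0.0, -0.9], "delta_rot": [0, 0, 0], "fingers": 0}, {"travel": [0, 0, -0.6], "delta_rot": [0, 0, 0], "fingers": 0}, {"travel": [0, 0, 0], "delta_rot": [0, 0, 0], "fingers": 0}, {"travel": [0, 0, 0], "delta_rot": [0, 0, 0], "fingers": 0}]'

```text
time_s: 3.05
position: [0.593, -0.2622, 0.0818]
tool_rot: [[0.998, -0.054, 0.011], [-0.054, -0.999, -0.002], [0.011, 0.001, -1.0]]
ft_force: [-0.6, -0.5, 1.5]
grip_width: 0.0853
```

```bash
python3 - <<'E'
from h import *
print(observe()['position'])
np.savez('pics/w3.npz',*cam('wrist'))
save('wrist','w3'); crop('w3',200,150,440,330,3.3,'w3v')
E
```

```text
[ 0.59296581 -0.26219695  0.08175187]
```

View pics/w3v.png

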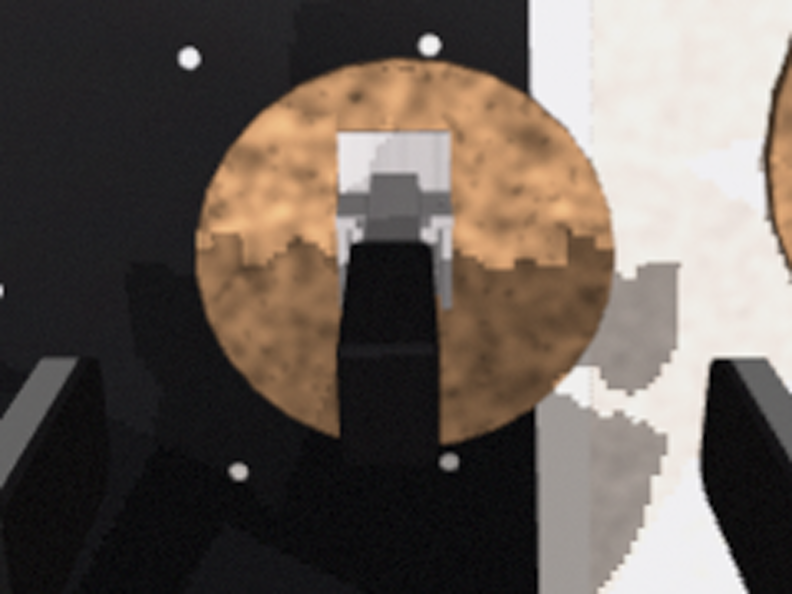

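Emit:
servo_tool --commands '[{"travel": [-0.17, 0.1, -0.2], "delta_rot": [0, 0.1, 0.05], "fingers": 0}, {"travel": [0, 0, 0], "delta_rot": [0, 0, 0], "fingers": 0}, {"travel": [0, 0, 0], "delta_rot": [0, 0, 0], "fingers": 0}]'

```text
time_s: 3.4
position: [0.5883, -0.2599, 0.0788]
tool_rot: [[0.999, -0.048, 0.004], [-0.048, -0.999, -0.005], [0.005, 0.005, -1.0]]
ft_force: [-0.1, -0.2, -0.5]
grip_width: 0.0854
```

Emit:
servo_tool --commands '[{"travel": [0, 0, -0.2], "delta_rot": [0.05, 0.05, 0], "fingers": 0}, {"travel": [0, 0.05, 0], "delta_rot": [0, 0, 0], "fingers": 0}, {"travel": [0, 0, 0], "delta_rot": [0, 0, 0], "fingers": 100}, {"travel": [0, 0, 0], "delta_rot": [0, 0, 0], "fingers": 180}, {"travel": [0, 0, 0], "delta_rot": [0, 0, 0], "fingers": 255}, {"travel": [0, 0, 0], "delta_rot": [0, 0, 0], "fingers": 255}, {"travel": [0, 0, 0], "delta_rot": [0, 0, 0], "fingers": 255}, {"travel": [0, 0, 0], "delta_rot": [0, 0, 0], "fingers": 255}]' --squeeze 60

```text
time_s: 4.2
position: [0.5888, -0.2586, 0.0732]
tool_rot: [[0.999, -0.048, 0.0], [-0.048, -0.999, -0.0], [0.0, 0.0, -1.0]]
ft_force: [0.6, -0.3, -1.8]
grip_width: 0.0143
```

Emit:
servo_tool --commands '[{"travel": [0, 0, 0.7], "delta_rot": [0, 0, 0], "fingers": 255}, {"travel": [0, 0, 0.9], "delta_rot": [0, 0, 0], "fingers": 255}, {"travel": [0, 0.3, 0.9], "delta_rot": [0, 0, 0.2], "fingers": 255}, {"travel": [-0.1, 0.9, 0], "delta_rot": [0, 0, 0.25], "fingers": 255}, {"travel": [-0.1, 0.9, 0], "delta_rot": [0, 0, 0.25], "fingers": 255}, {"travel": [-0.1, 0.9, 0], "delta_rot": [0, 0, 0.25], "fingers": 255}, {"travel": [-0.1, 0.9, 0], "delta_rot": [0, 0, 0.22], "fingers": 255}, {"travel": [-0.1, 0.9, 0], "delta_rot": [0, 0, 0], "fingers": 255}]'

```text
time_s: 5.0
position: [0.5716, -0.1125, 0.1491]
tool_rot: [[0.997, 0.074, -0.003], [0.074, -0.997, 0.001], [-0.003, -0.001, -1.0]]
ft_force: [0.5, -0.5, -0.6]
grip_width: 0.0144
```

Emit:
servo_tool --commands '[{"travel": [0, 0.9, 0], "delta_rot": [0, 0, 0], "fingers": 255}, {"travel": [-0.05, 0.9, 0], "delta_rot": [0, 0, 0], "fingers": 255}, {"travel": [-0.05, 0.9, 0], "delta_rot": [0, 0, 0], "fingers": 255}, {"travel": [-0.05, 0.9, 0], "delta_rot": [0, 0, 0], "fingers": 255}, {"travel": [0, 0.5, 0], "delta_rot": [0, 0, 0], "fingers": 255}, {"travel": [0, 0, 0], "delta_rot": [0, 0, 0], "fingers": 255}, {"travel": [0, 0, 0], "delta_rot": [0, 0, 0], "fingers": 255}]'

```text
time_s: 5.7
position: [0.5653, 0.0178, 0.1487]
tool_rot: [[0.997, 0.077, -0.004], [0.077, -0.997, 0.001], [-0.004, -0.002, -1.0]]
ft_force: [0.1, 0.1, -1.3]
grip_width: 0.014
```

```bash
python3 - <<'E'
from h import *
print(observe()['position'])
np.savez('pics/w4.npz',*cam('wrist'))
save('wrist','w4'); crop('w4',0,0,640,400,1.25,'w4v')
save('top','t4');crop('t4',240,130,400,230,5,'t4v')
save('scene','s4');crop('s4',290,160,450,280,5,'s4v')
E
```

```text
[0.56530483 0.01780593 0.1487365 ]
```

View pics/w4v.png

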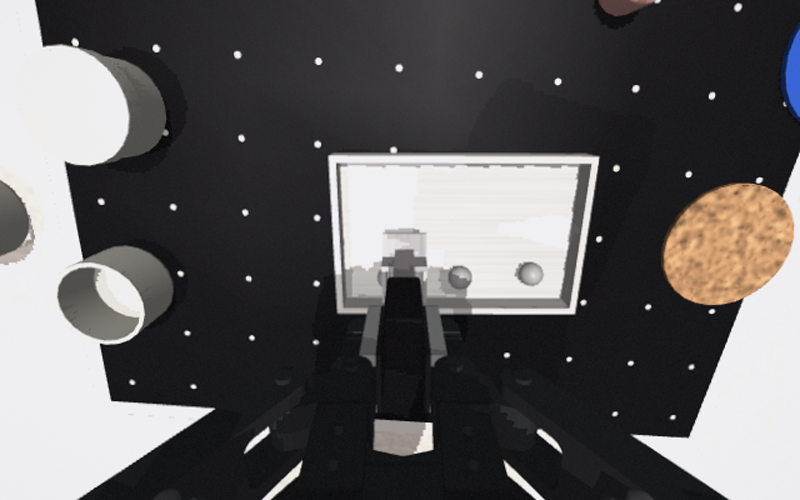

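View pics/t4v.png

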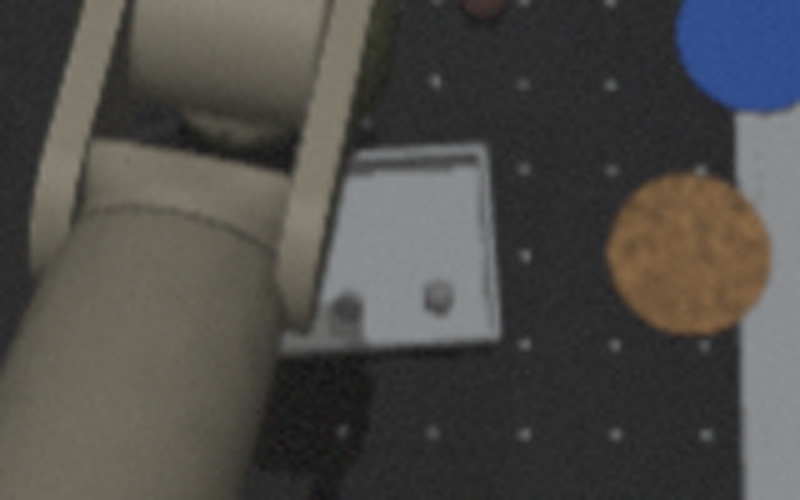

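View pics/s4v.png

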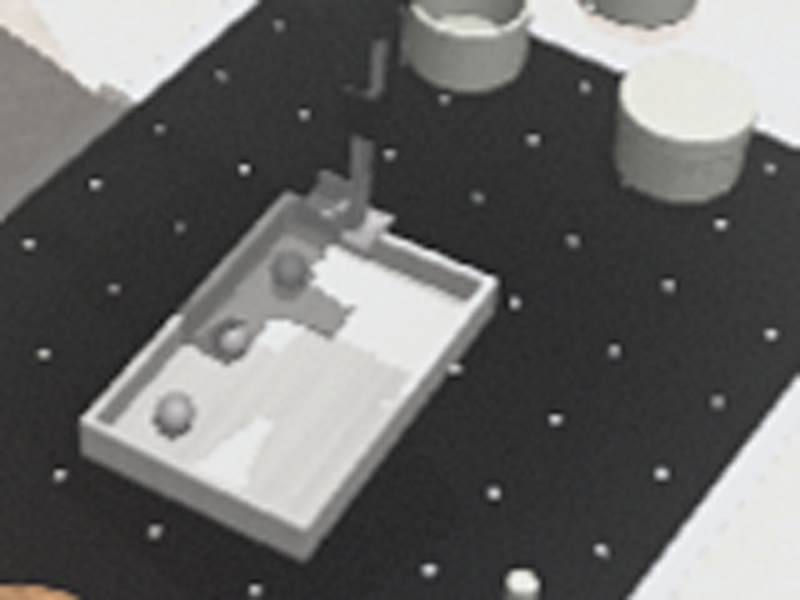

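```bash
python3 - <<'E'
from h import *
crop('w4',255,115,485,260,3.4,'w4a');crop('w4',0,120,160,290,3.5,'w4b')
E
```

```text
(no output)
```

View pics/w4a.png

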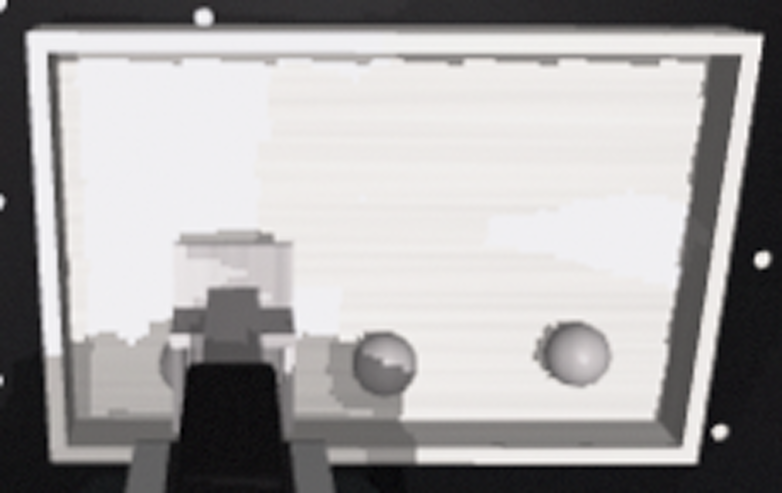

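View pics/w4b.png

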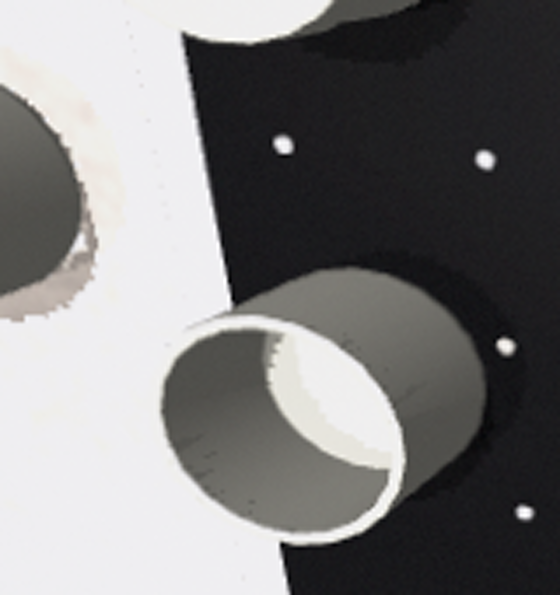

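```bash
python3 - <<'E'
from h import *
z=np.load('pics/w4.npz');W=tuple(z[k] for k in z.files)
z=np.load('pics/w2.npz');W2=tuple(z[k] for k in z.files)
S=cam('scene')
a=lambda u,v:(255+u/3.4-.35,115+v/3.4-.35)
b=lambda u,v:(u/3.5-.36,120+v/3.5-.36)
s4=lambda u,v:(290+u/5-.4,160+v/5-.4)
w2b=lambda u,v:(40+u/4-.38,65+v/4-.38)
print('mid',onz(W,a(384,364),.015),'y-',onz(W,a(576,354),.015), 'y+ leftedge',onz(W,a(160,365),.015))
for p,q in [((291,271),None),((232,338),(384,364)),((175,413),(576,354))]:
    print('S',onz(S,s4(*p),.015).round(4), tri([(S,s4(*p)),(W,a(*q))])[0].round(4) if q else '')
print('tri W2W4 mid',tri([(W2,w2b(447,389)),(W,a(384,364))]),tri([(W2,w2b(623,366)),(W,a(576,354))])[0])
print('rim outer',[onz(W,a(*p),.025).round(4)[:2] for p in [(52,463),(28,33),(762,36),(697,463)]])
print('inner floor',[onz(W,a(*p),.005).round(4)[:2] for p in [(660,420),(705,60),(75,418)]])
print('scoop back',[onz(W,a(*p),.0805).round(4)[:2] for p in [(175,237),(293,243),(234,240)]])
print('jar rim',onz(W,b(283,431),.045).round(4), [onz(W,b(*p),.045).round(4)[:2] for p in [(163,400),(403,462),(240,316),(310,544)]])
E
```

```text
mid [ 0.52201459 -0.03203462  0.015     ] y- [ 0.5299138  -0.09062287  0.015     ] y+ leftedge [0.51629265 0.03691155 0.015     ]
S [0.5169 0.0257 0.015 ] 
S [ 0.5208 -0.0334  0.015 ] [ 0.5207 -0.0324  0.0136]
S [ 0.5285 -0.0929  0.015 ] [ 0.5283 -0.0916  0.013 ]
tri W2W4 mid (array([ 0.52202857, -0.03208928,  0.01479546]), [np.float64(9.343127343554998e-05), np.float64(9.343127343549282e-05)]) [ 0.52963328 -0.09118106  0.01360154]
rim outer [array([0.4852, 0.0679]), array([0.6148, 0.0776]), array([ 0.6296, -0.1205]), array([ 0.5007, -0.1308])]
inner floor [array([ 0.5053, -0.1259]), array([ 0.6203, -0.1153]), array([0.4912, 0.0638])]
scoop back [array([0.577 , 0.0327]), array([0.5777, 0.0051]), array([0.5773, 0.0189])]
jar rim [0.4901 0.2506 0.045 ] [array([0.497 , 0.2829]), array([0.483, 0.218]), array([0.5241, 0.2565]), array([0.4537, 0.249 ])]
```

Emit:
servo_tool --commands '[{"travel": [0.05, 0.42, -0.3], "delta_rot": [0, -0.04, 0], "fingers": 255}, {"travel": [0, 0, -0.6], "delta_rot": [0, 0, 0], "fingers": 255}, {"travel": [0, 0, -0.5], "delta_rot": [0, 0, 0], "fingers": 255}, {"travel": [0, 0, 0], "delta_rot": [0, 0, 0], "fingers": 255}, {"travel": [0, 0, 0], "delta_rot": [0, 0, 0], "fingers": 255}]'

```text
time_s: 6.35
position: [0.5673, 0.0299, 0.1037]
tool_rot: [[0.997, 0.072, 0.0], [0.072, -0.997, 0.002], [0.001, -0.002, -1.0]]
ft_force: [0.3, 0.6, -0.4]
grip_width: 0.0142
```

Emit:
servo_tool --commands '[{"travel": [0, 0.03, -0.4], "delta_rot": [0, 0, 0.05], "fingers": 255}, {"travel": [0, 0, -0.3], "delta_rot": [0, 0, 0], "fingers": 255}, {"travel": [0, 0, -0.1], "delta_rot": [0, 0, 0], "fingers": 255}, {"travel": [0, 0, 0], "delta_rot": [0, 0, 0], "fingers": 255}, {"travel": [0, 0, 0], "delta_rot": [0, 0, 0], "fingers": 255}]'

```text
time_s: 6.85
position: [0.5679, 0.0309, 0.0786]
tool_rot: [[0.997, 0.077, 0.002], [0.077, -0.997, 0.002], [0.002, -0.002, -1.0]]
ft_force: [0.8, 0.5, 0.0]
grip_width: 0.014
```

Emit:
servo_tool --commands '[{"travel": [0, 0, -0.1], "delta_rot": [0, 0, 0], "fingers": 255}, {"travel": [0, 0, -0.07], "delta_rot": [0, 0.02, 0], "fingers": 255}, {"travel": [0, 0, 0], "delta_rot": [0, 0, 0], "fingers": 255}, {"travel": [0, 0, 0], "delta_rot": [0, 0, 0], "fingers": 255}]'

```text
time_s: 7.25
position: [0.5683, 0.0308, 0.0738]
tool_rot: [[0.997, 0.077, 0.002], [0.077, -0.997, 0.002], [0.002, -0.001, -1.0]]
ft_force: [0.3, -0.0, -1.1]
grip_width: 0.0142
```

```bash
python3 - <<'E'
from h import *
print(observe()['position'])
np.savez('pics/w5.npz',*cam('wrist'))
save('wrist','w5');crop('w5',230,100,470,270,3.3,'w5a')
save('scene','s5');crop('s5',300,170,400,240,8,'s5v')
E
```

```text
[0.56831422 0.03079071 0.07382889]
```

View pics/w5a.png

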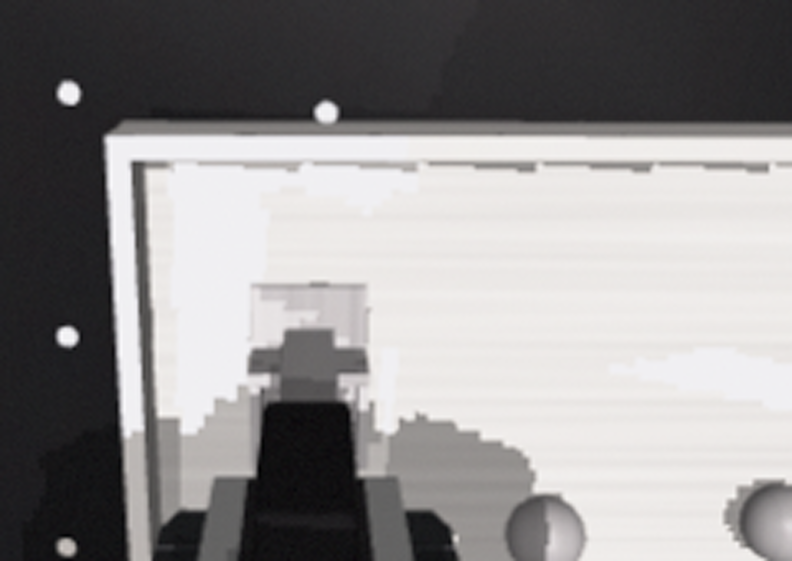

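View pics/s5v.png

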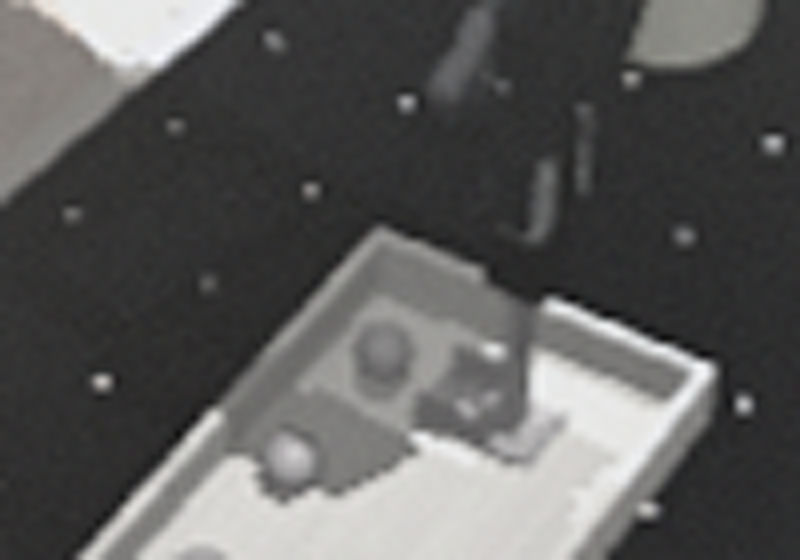

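Emit:
servo_tool --commands '[{"travel": [0, 0, -0.04], "delta_rot": [0, 0, 0], "fingers": 255}, {"travel": [0, 0, -0.02], "delta_rot": [0, 0, 0], "fingers": 255}, {"travel": [0, 0, 0], "delta_rot": [0, 0, 0], "fingers": 255}]'

```text
time_s: 7.65
position: [0.5689, 0.0307, 0.0731]
tool_rot: [[0.997, 0.077, 0.004], [0.077, -0.997, 0.001], [0.004, -0.001, -1.0]]
ft_force: [-1.2, 0.6, -0.0]
grip_width: 0.0142
```

Emit:
servo_tool --commands '[{"travel": [-0.1, -0.008, -0.03], "delta_rot": [0, 0.03, 0], "fingers": 255}, {"travel": [-0.1, -0.008, -0.03], "delta_rot": [0, 0.0, 0], "fingers": 255}, {"travel": [-0.1, -0.008, -0.01], "delta_rot": [0, 0.0, 0], "fingers": 255}, {"travel": [-0.1, -0.008, 0], "delta_rot": [0, 0, 0], "fingers": 255}]'

```text
time_s: 8.05
position: [0.5607, 0.0295, 0.0737]
tool_rot: [[0.997, 0.077, 0.013], [0.077, -0.997, 0.001], [0.013, 0.0, -1.0]]
ft_force: [1.6, -0.7, 0.7]
grip_width: 0.0141
```

Emit:
servo_tool --commands '[{"travel": [-0.1, 0.01, -0.03], "delta_rot": [0, 0.08, 0], "fingers": 255}, {"travel": [-0.1, 0.0, -0.03], "delta_rot": [0, 0.04, 0], "fingers": 255}, {"travel": [-0.1, -0.005, -0.02], "delta_rot": [0, 0.02, 0], "fingers": 255}, {"travel": [-0.1, -0.008, -0.02], "delta_rot": [0, 0.02, 0], "fingers": 255}]'

```text
time_s: 8.45
position: [0.5524, 0.0287, 0.0736]
tool_rot: [[0.997, 0.076, 0.007], [0.076, -0.997, -0.001], [0.007, 0.002, -1.0]]
ft_force: [6.0, 1.3, 10.0]
grip_width: 0.0141
```

```bash
python3 - <<'E'
from h import *
save('scene','s6');crop('s6',300,170,400,240,8,'s6v')
E
```

```text
(no output)
```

View pics/s6v.png

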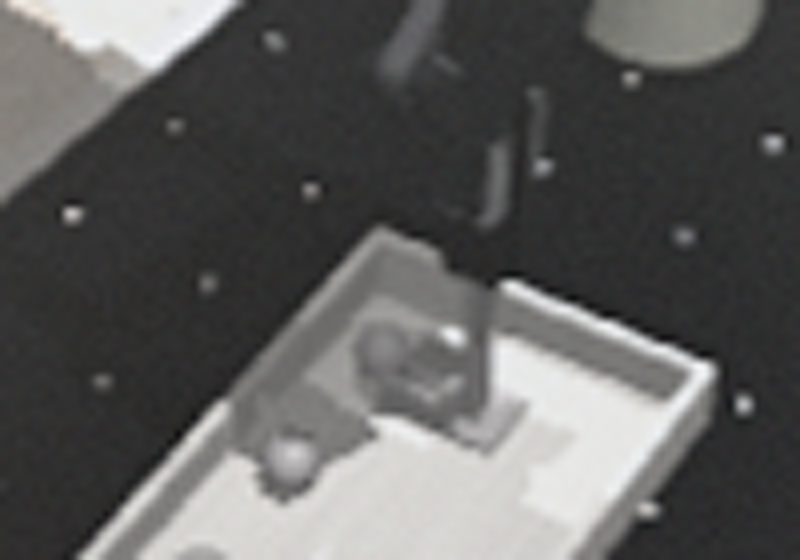

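Emit:
servo_tool --commands '[{"travel": [-0.12, 0.03, 0], "delta_rot": [0, 0.05, 0], "fingers": 255}, {"travel": [-0.12, 0.01, -0.01], "delta_rot": [0, 0.03, 0], "fingers": 255}, {"travel": [-0.12, 0.0, -0.01], "delta_rot": [0, 0.03, 0], "fingers": 255}, {"travel": [-0.12, -0.005, -0.01], "delta_rot": [0, 0.02, 0], "fingers": 255}]'

```text
time_s: 8.9
position: [0.5371, 0.0295, 0.073]
tool_rot: [[0.997, 0.076, -0.006], [0.076, -0.997, -0.002], [-0.006, 0.001, -1.0]]
ft_force: [0.2, -1.4, 9.2]
grip_width: 0.0143
```

```bash
python3 - <<'E'
from h import *
save('scene','s7');crop('s7',300,170,400,240,8,'s7v')
E
```

```text
(no output)
```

View pics/s7v.png

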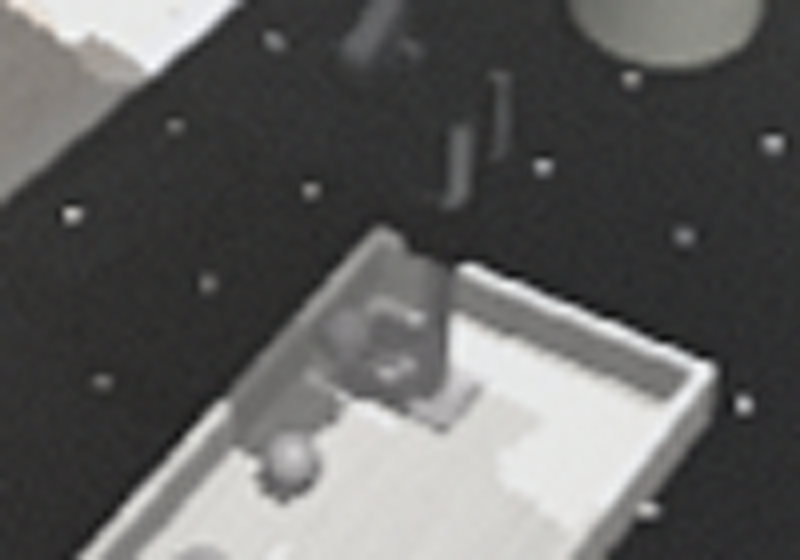

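Emit:
servo_tool --commands '[{"travel": [-0.1, -0.04, 0], "delta_rot": [0, -0.08, 0], "fingers": 255}, {"travel": [-0.1, -0.02, -0.01], "delta_rot": [0, 0, 0], "fingers": 255}, {"travel": [-0.1, -0.01, -0.01], "delta_rot": [0, 0, 0], "fingers": 255}, {"travel": [-0.1, -0.01, -0.01], "delta_rot": [0, 0, 0], "fingers": 255}]'

```text
time_s: 9.35
position: [0.5258, 0.0271, 0.0733]
tool_rot: [[0.997, 0.076, 0.008], [0.076, -0.997, -0.002], [0.008, 0.002, -1.0]]
ft_force: [1.7, -0.4, 7.3]
grip_width: 0.0142
```

```bash
python3 - <<'E'
from h import *
save('scene','s8');crop('s8',300,170,400,240,8,'s8v')
E
```

```text
(no output)
```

View pics/s8v.png

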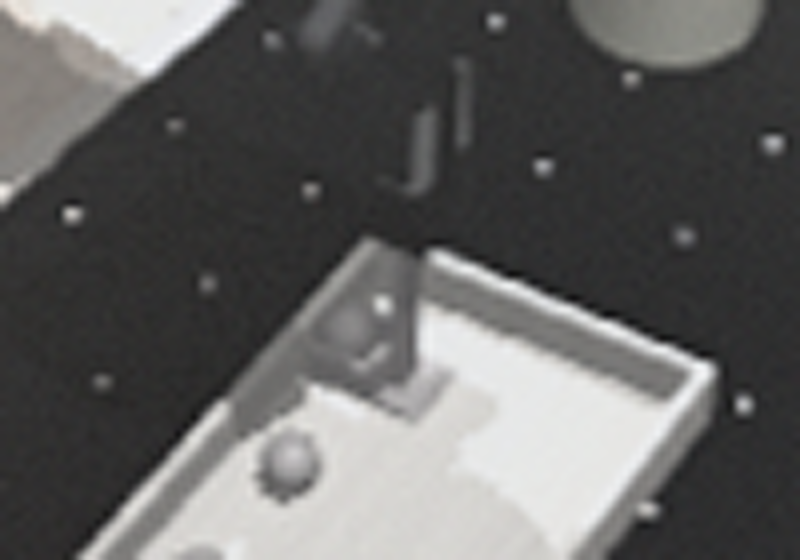

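Emit:
servo_tool --commands '[{"travel": [-0.08, 0.0, 0], "delta_rot": [0, 0.05, 0], "fingers": 255}, {"travel": [-0.08, -0.01, 0], "delta_rot": [0, 0.03, 0], "fingers": 255}, {"travel": [-0.08, 0, 0], "delta_rot": [0, 0, 0], "fingers": 255}]'

```text
time_s: 9.7
position: [0.5212, 0.0265, 0.0744]
tool_rot: [[0.997, 0.075, 0.008], [0.075, -0.997, -0.002], [0.007, 0.002, -1.0]]
ft_force: [6.5, 0.3, -1.3]
grip_width: 0.0144
```

```bash
python3 - <<'E'
from h import *
save('scene','s9');crop('s9',300,170,400,240,8,'s9v')
E
```

```text
(no output)
```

View pics/s9v.png

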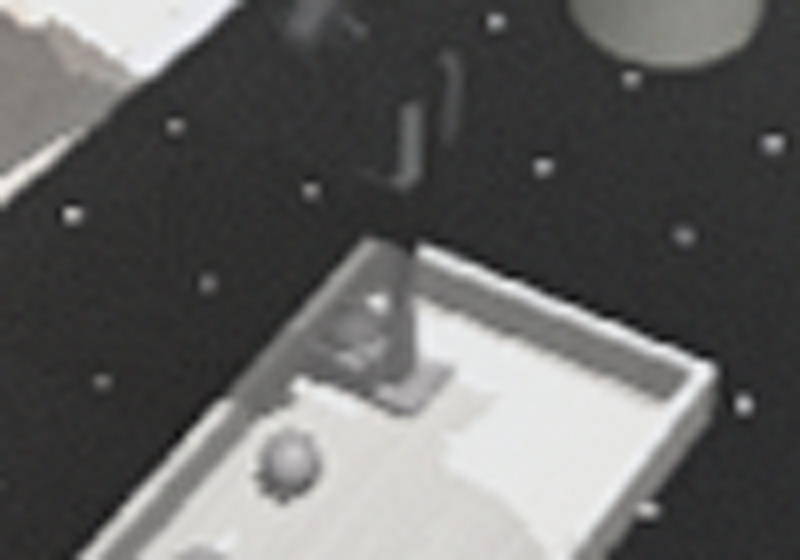

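Emit:
servo_tool --commands '[{"travel": [0.03, 0, 0.15], "delta_rot": [0, 0.05, 0], "fingers": 255}, {"travel": [0.03, 0, 0.3], "delta_rot": [0, 0.03, 0], "fingers": 255}, {"travel": [0, 0, 0.5], "delta_rot": [0, 0, 0], "fingers": 255}, {"travel": [0, 0, 0.7], "delta_rot": [0, 0, 0], "fingers": 255}, {"travel": [0, 0, 0.4], "delta_rot": [0, 0, 0], "fingers": 255}, {"travel": [0, 0, 0], "delta_rot": [0, 0, 0], "fingers": 255}, {"travel": [0, 0, 0], "delta_rot": [0, 0, 0], "fingers": 255}]' --squeeze 100

```text
time_s: 10.45
position: [0.5168, 0.0272, 0.1357]
tool_rot: [[0.997, 0.076, -0.02], [0.076, -0.997, -0.0], [-0.02, -0.001, -1.0]]
ft_force: [-0.5, -0.4, -2.0]
grip_width: 0.0131
```

```bash
python3 - <<'E'
from h import *
save('scene','s10');crop('s10',300,110,420,240,5,'s10v')
save('wrist','w10');crop('w10',200,100,440,280,3.3,'w10v')
E
```

```text
(no output)
```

View pics/s10v.png

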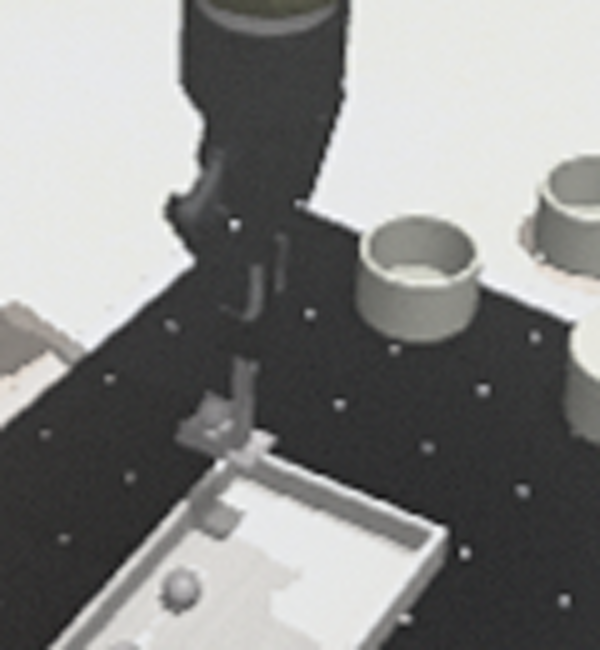

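View pics/w10v.png

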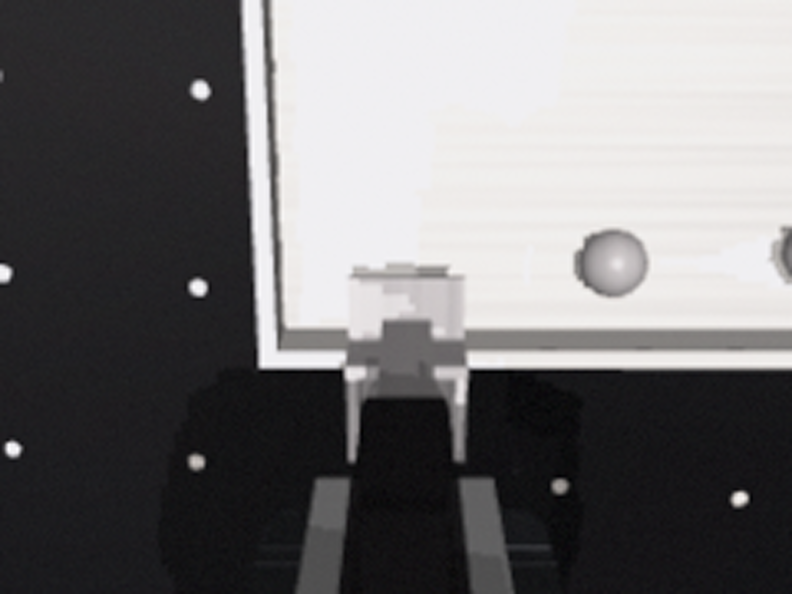

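```bash
python3 - <<'E'
from h import *
crop('s10',325,170,375,225,11,'s10b')
E
```

```text
(no output)
```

View pics/s10b.png

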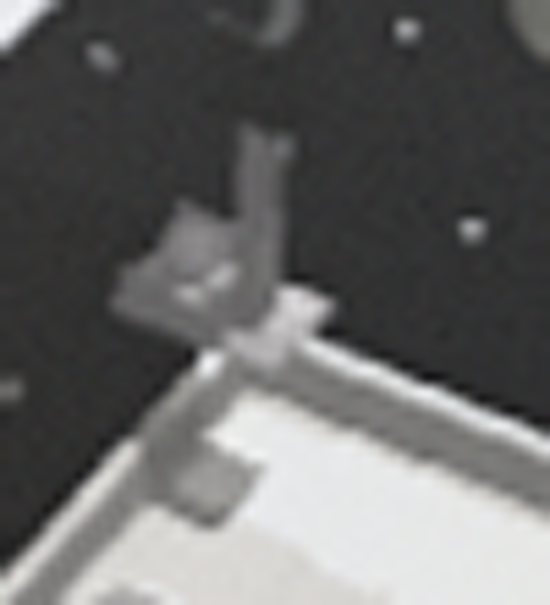

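```bash
python3 - <<'E'
from h import *
a=cv2.imread('pics/raw_s4.png')[185:225,345:380];b=cv2.imread('pics/raw_s10.png')[180:220,330:365]
f=lambda i:cv2.resize(np.clip(i.astype(float)*1.6,0,255).astype(np.uint8),None,fx=11,fy=11,interpolation=cv2.INTER_CUBIC)
cv2.imwrite('pics/cmp.png',np.hstack([f(a),f(b)]))
E
```

```text
(no output)
```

View pics/cmp.png

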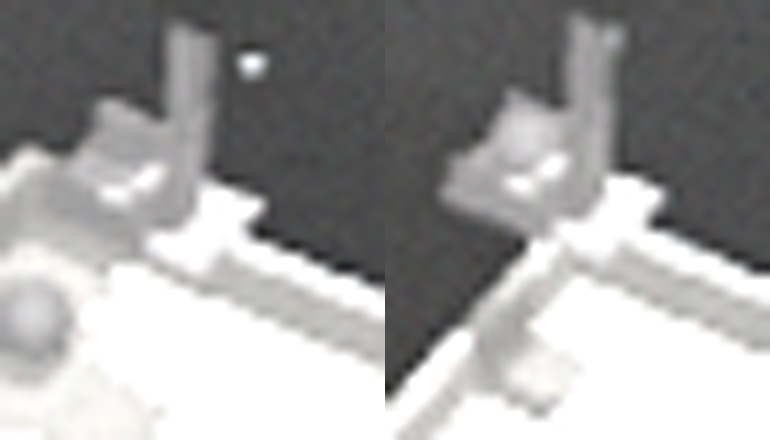

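The brightened comparison (left empty, right now) shows the ball in the scoop's pocket, at about raw (343,192). I'm carrying it to jar A.

Emit:
servo_tool --commands '[{"travel": [0, 0.2, 0.2], "delta_rot": [0, -0.1, 0], "fingers": 255}, {"travel": [0.05, 0.45, 0.3], "delta_rot": [0, -0.08, 0], "fingers": 255}, {"travel": [0.05, 0.7, 0.1], "delta_rot": [0, 0, 0], "fingers": 255}, {"travel": [0.05, 0.8, 0], "delta_rot": [0, 0, 0], "fingers": 255}, {"travel": [0.05, 0.8, 0], "delta_rot": [0, 0, 0], "fingers": 255}, {"travel": [0.05, 0.7, 0], "delta_rot": [0, 0, 0], "fingers": 255}, {"travel": [0, 0.4, 0], "delta_rot": [0, 0, 0], "fingers": 255}, {"travel": [0, 0, 0], "delta_rot": [0, 0, 0], "fingers": 255}]'

```text
time_s: 11.35
position: [0.5227, 0.159, 0.1562]
tool_rot: [[0.997, 0.076, -0.001], [0.076, -0.997, 0.002], [-0.001, -0.002, -1.0]]
ft_force: [-0.3, -0.6, -1.7]
grip_width: 0.013
```

```bash
python3 - <<'E'
from h import *
print(observe()['position'])
np.savez('pics/w11.npz',*cam('wrist'))
save('wrist','w11');crop('w11',0,0,640,400,1.25,'w11v')
E
```

```text
[0.52265643 0.15899615 0.15619558]
```

View pics/w11v.png

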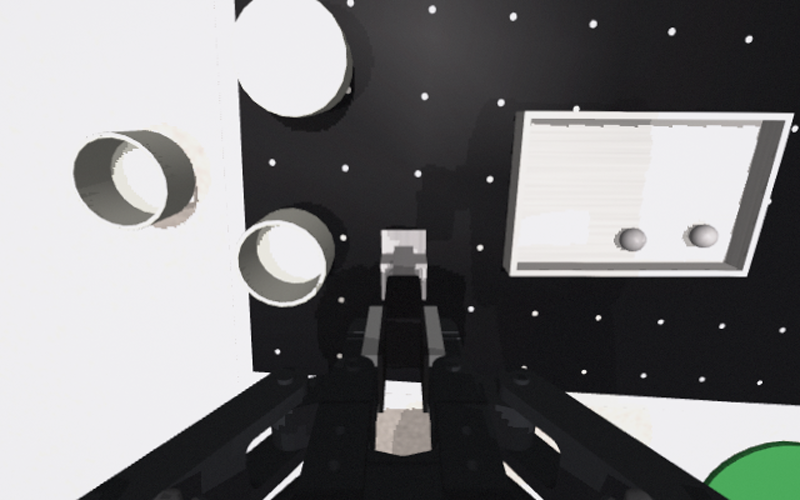

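Only two balls are left in the tray, at raw (505,191) and (563,189). Jar A's rim is centred at raw (226,208) and jar B's at raw (96,145).

```bash
python3 - <<'E'
from h import *
z=np.load('pics/w11.npz');W=tuple(z[k] for k in z.files)
z=np.load('pics/w4.npz');W4=tuple(z[k] for k in z.files)
q=lambda u,v:(u/1.25-.1,v/1.25-.1)
b=lambda u,v:(u/3.5-.36,120+v/3.5-.36)
print('A',onz(W,q(283,260.5),.045).round(4),[onz(W,q(*p),.045).round(4)[:2] for p in [(238,258),(327,262),(281,213),(287,307)]])
print('A tri',tri([(W,q(283,260.5)),(W4,b(283,431))]))
print('B',onz(W,q(121,182),.045).round(4),[onz(W,q(*p),.045).round(4)[:2] for p in [(73,178),(167,192),(110,134),(130,230)]])
print('scoop back',onz(W,q(403,230),.156-.068).round(4))
# ball1 pos remaining
print('balls',onz(W,q(632,239),.015).round(4),onz(W,q(704,236),.015).round(4))
E
```

```text
A [0.4924 0.2503 0.045 ] [array([0.4918, 0.2848]), array([0.4938, 0.2165]), array([0.5298, 0.251 ]), array([0.4528, 0.2479])]
A tri (array([0.49184583, 0.249693  , 0.04625188]), [np.float64(0.0010105803752217164), np.float64(0.001010580375221646)])
B [0.5441 0.3667 0.045 ] [array([0.5445, 0.4014]), array([0.5392, 0.3339]), array([0.5775, 0.3695]), array([0.508 , 0.3652])]
scoop back [0.5359 0.1611 0.088 ]
balls [ 0.5222 -0.0315  0.015 ] [ 0.5294 -0.0914  0.015 ]
```

Emit:
servo_tool --commands '[{"travel": [0.05, 0.5, 0], "delta_rot": [0, 0, 0], "fingers": 255}, {"travel": [0.05, 0.8, 0], "delta_rot": [0, 0, 0], "fingers": 255}, {"travel": [0.05, 0.8, 0], "delta_rot": [0, 0, 0], "fingers": 255}, {"travel": [0.05, 0.7, -0.2], "delta_rot": [0, 0, 0], "fingers": 255}, {"travel": [0, 0.3, -0.2], "delta_rot": [0, 0, 0], "fingers": 255}, {"travel": [0, 0, -0.1], "delta_rot": [0, 0, 0], "fingers": 255}, {"travel": [0, 0, 0], "delta_rot": [0, 0, 0], "fingers": 255}]'

```text
time_s: 12.1
position: [0.5295, 0.2529, 0.1408]
tool_rot: [[0.998, 0.07, -0.001], [0.07, -0.998, 0.001], [-0.001, -0.001, -1.0]]
ft_force: [0.2, -0.1, -1.4]
grip_width: 0.0129
```

Emit:
servo_tool --commands '[{"travel": [-0.26, 0, 0.04], "delta_rot": [0.07, -0.98, 0], "fingers": 255}, {"travel": [-0.26, 0, 0.04], "delta_rot": [0.07, -0.98, 0], "fingers": 255}, {"travel": [-0.26, 0, 0.03], "delta_rot": [0.07, -0.98, 0], "fingers": 255}, {"travel": [-0.26, 0, 0.02], "delta_rot": [0.07, -0.98, 0], "fingers": 255}]'

```text
time_s: 12.5
position: [0.5012, 0.2486, 0.1455]
tool_rot: [[0.909, 0.064, 0.413], [0.057, -0.998, 0.029], [0.414, -0.003, -0.91]]
ft_force: [0.6, -0.7, -0.9]
grip_width: 0.0132
```

Emit:
servo_tool --commands '[{"travel": [-0.27, 0.02, -0.03], "delta_rot": [0.07, -0.98, 0], "fingers": 255}, {"travel": [-0.27, 0.02, -0.06], "delta_rot": [0.07, -0.98, 0], "fingers": 255}, {"travel": [-0.27, 0.02, -0.08], "delta_rot": [0.07, -0.98, 0], "fingers": 255}, {"travel": [-0.27, 0, -0.1], "delta_rot": [0.07, -0.98, 0], "fingers": 255}, {"travel": [-0.27, 0, -0.12], "delta_rot": [0.07, -0.98, 0], "fingers": 255}, {"travel": [-0.27, 0, -0.14], "delta_rot": [0.07, -0.98, 0], "fingers": 255}]'

```text
time_s: 13.1
position: [0.4854, 0.1962, 0.1779]
tool_rot: [[0.636, 0.103, 0.765], [0.156, -0.988, 0.004], [0.756, 0.117, -0.644]]
ft_force: [1.8, -0.8, 0.0]
grip_width: 0.0128
```

```bash
python3 - <<'E'
from h import *
print(observe()['q'])
save('scene','s12');crop('s12',330,100,450,210,6,'s12v')
save('top','t12');crop('t12',160,130,280,220,6,'t12v')
E
```

```text
[ 15.45519969   9.92712599 117.70745091 -73.57153604  12.06133574
 164.3062891 ]
```

View pics/s12v.png

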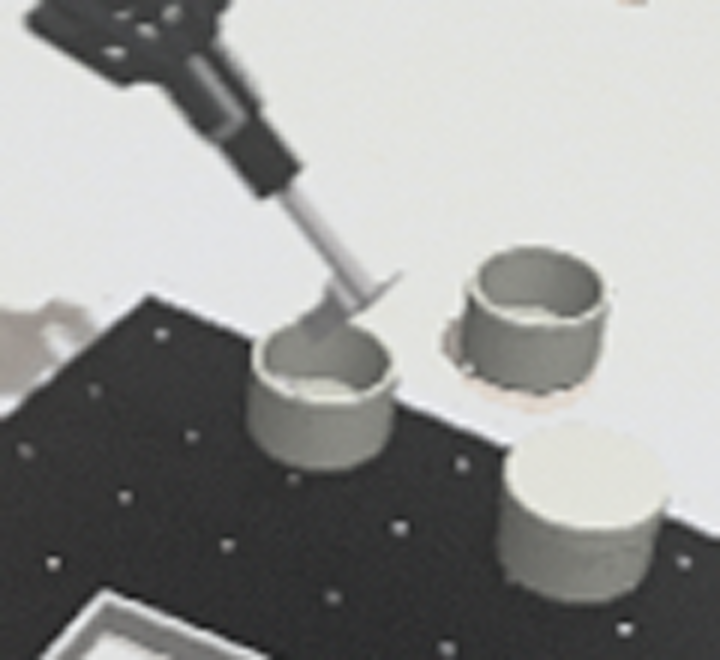

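View pics/t12v.png

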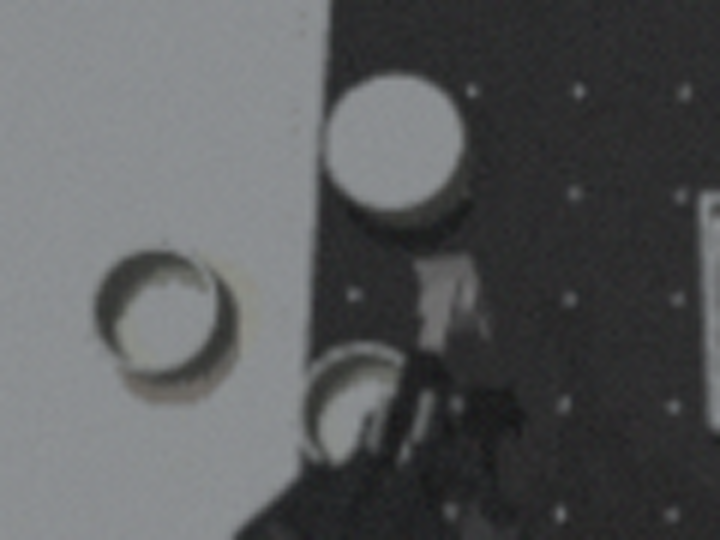

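```bash
python3 - <<'E'
from h import *
crop('s12',200,90,520,290,2.5,'s12f')
im=cv2.imread('pics/raw_s12.png')[110:170,360:410]
cv2.imwrite('pics/s12z.png',cv2.resize(np.clip(im*1.3,0,255).astype(np.uint8),None,fx=12,fy=12,interpolation=cv2.INTER_CUBIC)[:600])
E
```

```text
(no output)
```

View pics/s12f.png

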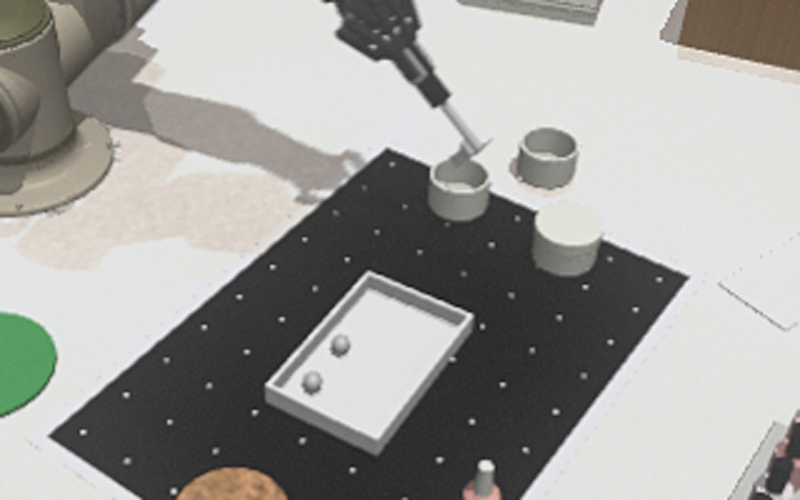

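View pics/s12z.png

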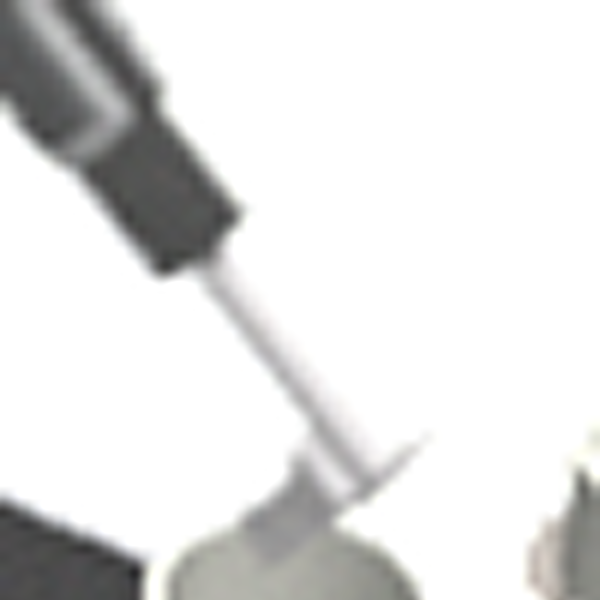

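The arm ran near its wrist singularity (q5 ≈ 12°), so the tool drifted sideways while tipping. I'm backing out toward level, then I'll check where the ball went.

```bash
cat >> h.py <<'E'
from scipy.spatial.transform import Rotation as Ro
def level_rot(yaw):
    y=np.radians(yaw);return np.array([[np.cos(y),np.sin(y),0],[np.sin(y),-np.cos(y),0],[0,0,-1.]])
def rv(target):
    R=np.array(observe()['tool_rot']);return (Ro.from_matrix(target@R.T).as_rotvec(degrees=True)/6).round(2)
E
python3 - <<'E'
from h import *
for y in (4,10,20): print(y,rv(level_rot(y)))
s=observe();R=np.array(s['tool_rot']);print('lip',np.array(s['position'])+R@np.array([-.032,0,.069]),'pocket',np.array(s['position'])+R@np.array([-.0176,0,.057]))
E
```

```text
4 [ 0.4   8.33 -0.76]
10 [-0.04  8.33  0.18]
20 [-0.77  8.31  1.74]
lip [0.51869903 0.18650888 0.11039487] pocket [0.51865723 0.18880034 0.12899883]
```

Emit:
servo_tool --commands '[{"travel": [0.2, 0, 0.2], "delta_rot": [0, 0.7, 0], "fingers": 255}, {"travel": [0.2, 0, 0.2], "delta_rot": [0, 0.8, 0], "fingers": 255}, {"travel": [0.2, 0, 0.2], "delta_rot": [0, 0.8, 0], "fingers": 255}]'

```text
time_s: 13.5
position: [0.4974, 0.1814, 0.188]
tool_rot: [[0.716, 0.076, 0.694], [0.145, -0.988, -0.042], [0.683, 0.131, -0.719]]
ft_force: [0.5, -1.1, -1.4]
grip_width: 0.013
```

```bash
python3 - <<'E'
from h import *
print(np.round(observe()['q'],1),rv(level_rot(4)))
E
```

```text
[ 13.7   9.  111.3 -35.7  20.6 125.6] [ 0.66  7.31 -0.54]
```

Emit:
servo_tool --commands '[{"travel": [0.2, 0, 0.1], "delta_rot": [0.08, 0.9, -0.07], "fingers": 255}, {"travel": [0.2, 0, 0.1], "delta_rot": [0.08, 0.9, -0.07], "fingers": 255}, {"travel": [0.2, 0, 0.1], "delta_rot": [0.08, 0.9, -0.07], "fingers": 255}, {"travel": [0.2, 0, 0.1], "delta_rot": [0.08, 0.9, -0.07], "fingers": 255}, {"travel": [0.1, 0, 0.1], "delta_rot": [0.08, 0.9, -0.07], "fingers": 255}, {"travel": [0, 0, 0], "delta_rot": [0.08, 0.9, -0.07], "fingers": 255}, {"travel": [0, 0, 0], "delta_rot": [0.08, 0.9, -0.07], "fingers": 255}, {"travel": [0, 0, 0], "delta_rot": [0, 0, 0], "fingers": 255}]'

```text
time_s: 14.3
position: [0.5246, 0.1813, 0.2064]
tool_rot: [[0.993, 0.068, 0.093], [0.068, -0.998, 0.004], [0.093, 0.002, -0.996]]
ft_force: [0.3, -0.3, -1.2]
grip_width: 0.013
```

```bash
python3 - <<'E'
from h import *
print(np.round(observe()['q'],1),rv(level_rot(4)))
np.savez('pics/w13.npz',*cam('wrist'))
save('wrist','w13');crop('w13',0,0,640,400,1.25,'w13v')
save('scene','s13');crop('s13',200,90,520,290,2.5,'s13f')
E
```

```text
[ 7.1 19.5 77.1 -0.4 78.  93.2] [-0.04  0.89  0.01]
```

View pics/w13v.png

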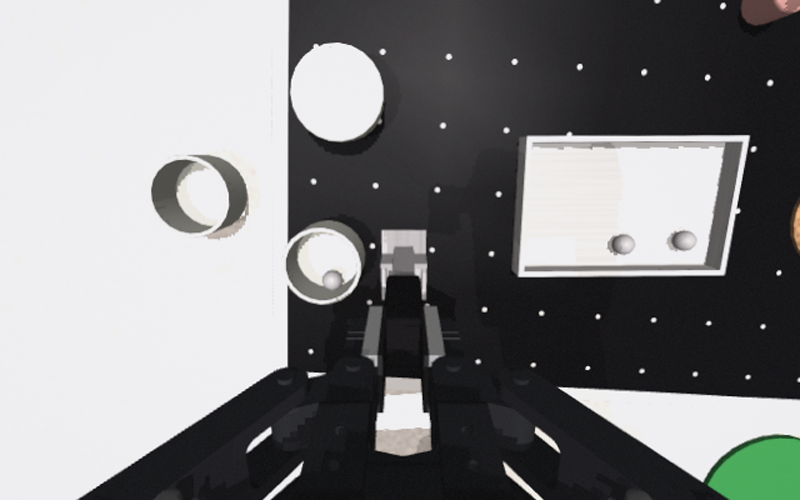

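View pics/s13f.png

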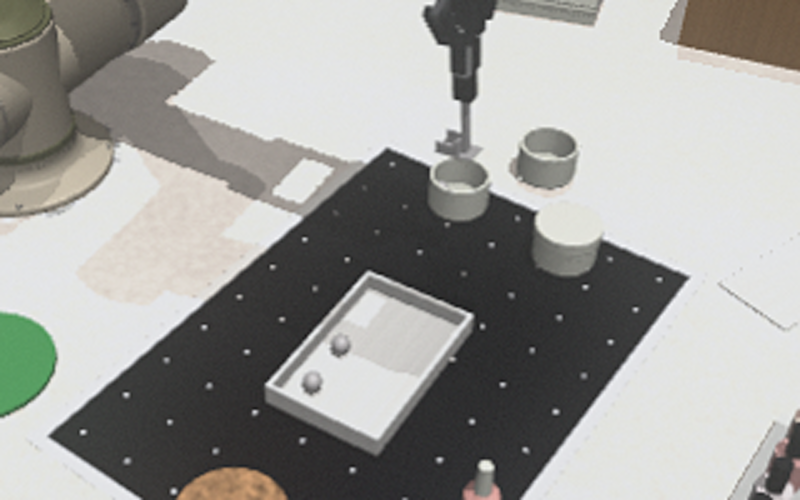

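The wrist picture shows the ball lying in jar A at raw (266,224), with the jar still in place. I'm going for the middle ball.

Emit:
servo_tool --commands '[{"travel": [0.2, -0.7, 0], "delta_rot": [0, 0.3, 0], "fingers": 255}, {"travel": [0.2, -0.9, -0.3], "delta_rot": [0, 0.3, 0], "fingers": 255}, {"travel": [0.2, -0.9, -0.4], "delta_rot": [0, 0.2, 0], "fingers": 255}, {"travel": [0.2, -0.9, -0.4], "delta_rot": [0, 0.1, 0], "fingers": 255}, {"travel": [0.2, -0.9, -0.4], "delta_rot": [0, 0, 0], "fingers": 255}, {"travel": [0.2, -0.9, -0.4], "delta_rot": [0, 0, 0], "fingers": 255}, {"travel": [0.2, -0.9, -0.3], "delta_rot": [0, 0, 0], "fingers": 255}, {"travel": [0.1, -0.3, -0.2], "delta_rot": [0, 0, 0], "fingers": 255}]'

```text
time_s: 15.2
position: [0.5627, -0.0126, 0.1335]
tool_rot: [[0.997, 0.078, 0.013], [0.078, -0.997, 0.005], [0.013, -0.004, -1.0]]
ft_force: [-0.3, 0.9, -0.1]
grip_width: 0.0129
```

Emit:
servo_tool --commands '[{"travel": [0, 0, 0], "delta_rot": [0, 0, 0], "fingers": 255}]'

```text
time_s: 15.3
position: [0.562, -0.0129, 0.1328]
tool_rot: [[0.997, 0.076, 0.012], [0.076, -0.997, 0.005], [0.013, -0.004, -1.0]]
ft_force: [-0.4, -0.5, -0.9]
grip_width: 0.0125
```

Emit:
servo_tool --commands '[{"travel": [0.35, -0.5, -0.2], "delta_rot": [-0.04, 0.12, 0], "fingers": 255}, {"travel": [0, 0, -0.5], "delta_rot": [0, 0, 0], "fingers": 255}, {"travel": [0, 0, -0.4], "delta_rot": [0, 0, 0], "fingers": 255}, {"travel": [0, 0, 0], "delta_rot": [0, 0, 0], "fingers": 255}, {"travel": [0, 0, 0], "delta_rot": [0, 0, 0], "fingers": 255}]'

```text
time_s: 15.8
position: [0.5718, -0.0222, 0.1023]
tool_rot: [[0.997, 0.081, 0.006], [0.081, -0.997, 0.001], [0.006, -0.001, -1.0]]
ft_force: [0.1, -0.7, -0.8]
grip_width: 0.013
```

```bash
python3 - <<'E'
from h import *
s=observe();print(s['position'],rv(level_rot(4.4)))
np.savez('pics/w14.npz',*cam('wrist'))
save('wrist','w14');crop('w14',200,100,440,280,3.3,'w14v')
E
```

```text
[ 0.57175449 -0.02216587  0.10229127] [-0.01  0.06 -0.04]
```

View pics/w14v.png

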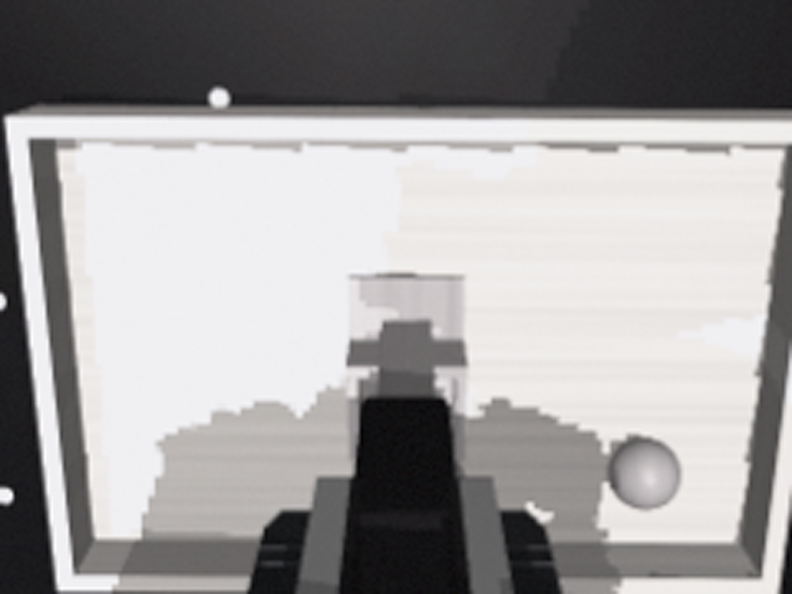

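Emit:
servo_tool --commands '[{"travel": [0, -0.19, -0.3], "delta_rot": [0, 0.06, -0.05], "fingers": 255}, {"travel": [0, 0, -0.4], "delta_rot": [0, 0, 0], "fingers": 255}, {"travel": [0, 0, -0.15], "delta_rot": [0, 0, 0], "fingers": 255}, {"travel": [0, 0, 0], "delta_rot": [0, 0, 0], "fingers": 255}, {"travel": [0, 0, 0], "delta_rot": [0, 0, 0], "fingers": 255}]'

```text
time_s: 16.35
position: [0.5719, -0.0277, 0.0759]
tool_rot: [[0.997, 0.076, 0.001], [0.076, -0.997, 0.001], [0.001, -0.001, -1.0]]
ft_force: [-0.5, -1.0, -0.5]
grip_width: 0.0131
```

Emit:
servo_tool --commands '[{"travel": [0, 0, -0.08], "delta_rot": [0, 0, 0], "fingers": 255}, {"travel": [-0.08, -0.006, -0.04], "delta_rot": [0, 0.05, 0], "fingers": 255}, {"travel": [-0.1, -0.006, -0.03], "delta_rot": [0, 0.05, 0], "fingers": 255}, {"travel": [-0.1, -0.006, -0.02], "delta_rot": [0, 0.04, 0], "fingers": 255}]'

```text
time_s: 16.75
position: [0.5673, -0.0288, 0.0738]
tool_rot: [[0.997, 0.076, -0.002], [0.076, -0.997, -0.001], [-0.003, 0.001, -1.0]]
ft_force: [0.8, 0.3, -0.9]
grip_width: 0.0127
```

Emit:
servo_tool --commands '[{"travel": [-0.1, 0.01, -0.03], "delta_rot": [0, 0.03, 0], "fingers": 255}, {"travel": [-0.1, 0.0, -0.02], "delta_rot": [0, 0.03, 0], "fingers": 255}, {"travel": [-0.1, 0, -0.02], "delta_rot": [0, 0.03, 0], "fingers": 255}, {"travel": [-0.1, -0.0, -0.02], "delta_rot": [0, 0.03, 0], "fingers": 255}]'

```text
time_s: 17.15
position: [0.5577, -0.0291, 0.0735]
tool_rot: [[0.997, 0.076, -0.006], [0.076, -0.997, -0.003], [-0.007, 0.003, -1.0]]
ft_force: [3.0, -0.9, 7.3]
grip_width: 0.0127
```

Emit:
servo_tool --commands '[{"travel": [-0.11, 0.0, -0.01], "delta_rot": [0.02, -0.03, 0], "fingers": 255}, {"travel": [-0.11, -0.005, -0.01], "delta_rot": [0, 0.02, 0], "fingers": 255}, {"travel": [-0.11, -0.005, -0.01], "delta_rot": [0, 0.02, 0], "fingers": 255}, {"travel": [-0.11, -0.005, -0.01], "delta_rot": [0, 0.0, 0], "fingers": 255}]'

```text
time_s: 17.55
position: [0.5456, -0.03, 0.0737]
tool_rot: [[0.997, 0.076, -0.002], [0.076, -0.997, -0.002], [-0.002, 0.002, -1.0]]
ft_force: [2.1, -1.3, 5.5]
grip_width: 0.013
```

```bash
python3 - <<'E'
from h import *
save('scene','s15');crop('s15',290,180,390,250,8,'s15v')
E
```

```text
(no output)
```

View pics/s15v.png

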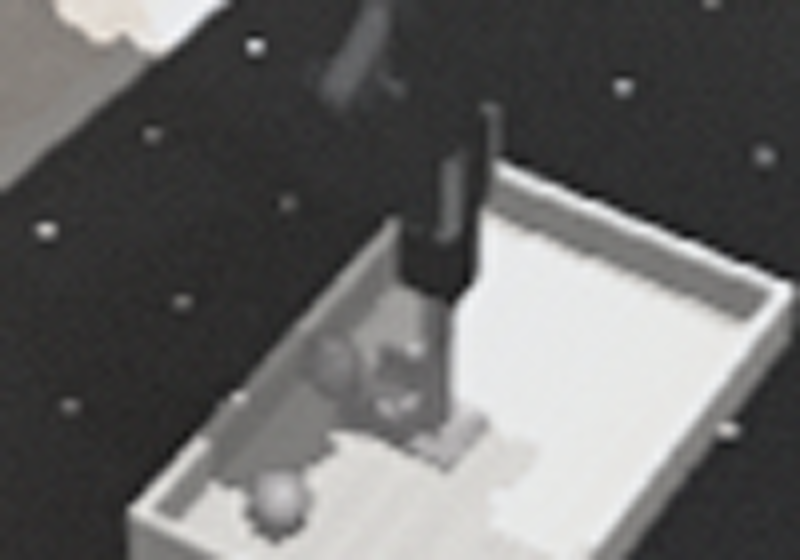

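Emit:
servo_tool --commands '[{"travel": [-0.11, -0.005, -0.01], "delta_rot": [0.0, 0.0, 0], "fingers": 255}, {"travel": [-0.11, -0.005, -0.01], "delta_rot": [0, 0.02, 0], "fingers": 255}, {"travel": [-0.11, -0.005, -0.01], "delta_rot": [0, 0.02, 0], "fingers": 255}, {"travel": [-0.11, -0.005, -0.01], "delta_rot": [0, 0.02, 0], "fingers": 255}, {"travel": [-0.11, -0.005, -0.01], "delta_rot": [0, 0.02, 0], "fingers": 255}]'

```text
time_s: 18.1
position: [0.5316, -0.0312, 0.0741]
tool_rot: [[0.997, 0.075, 0.0], [0.075, -0.997, -0.003], [-0.0, 0.003, -1.0]]
ft_force: [7.2, 1.5, 11.4]
grip_width: 0.0128
```

```bash
python3 - <<'E'
from h import *
save('scene','s16');crop('s16',290,180,390,250,8,'s16v')
E
```

```text
(no output)
```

View pics/s16v.png

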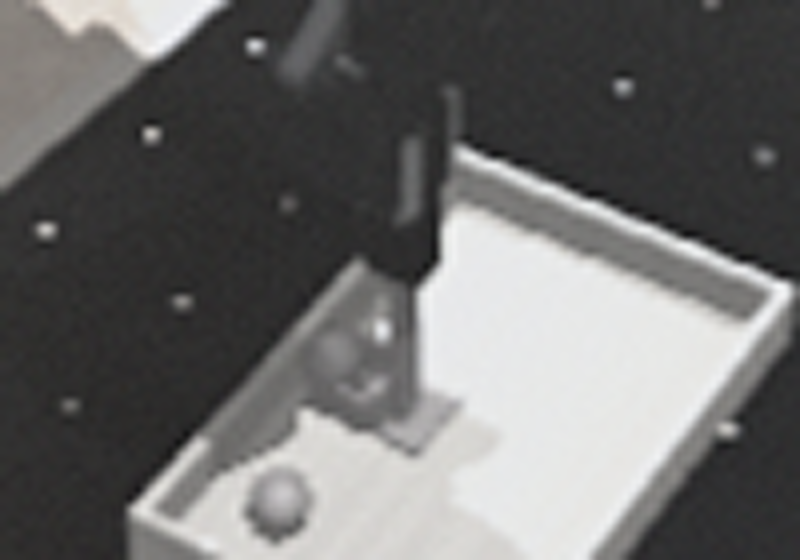

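Emit:
servo_tool --commands '[{"travel": [-0.11, -0.0, 0], "delta_rot": [0.02, 0.03, 0], "fingers": 255}, {"travel": [-0.11, -0.005, 0], "delta_rot": [0, 0.03, 0], "fingers": 255}, {"travel": [-0.1, -0.005, 0], "delta_rot": [0, 0.03, 0], "fingers": 255}]'

```text
time_s: 18.45
position: [0.5236, -0.0318, 0.0749]
tool_rot: [[0.997, 0.074, -0.003], [0.074, -0.997, -0.001], [-0.003, 0.001, -1.0]]
ft_force: [8.5, 0.6, 1.3]
grip_width: 0.013
```

```bash
python3 - <<'E'
from h import *
save('scene','s17');crop('s17',290,180,390,250,8,'s17v')
E
```

```text
(no output)
```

View pics/s17v.png

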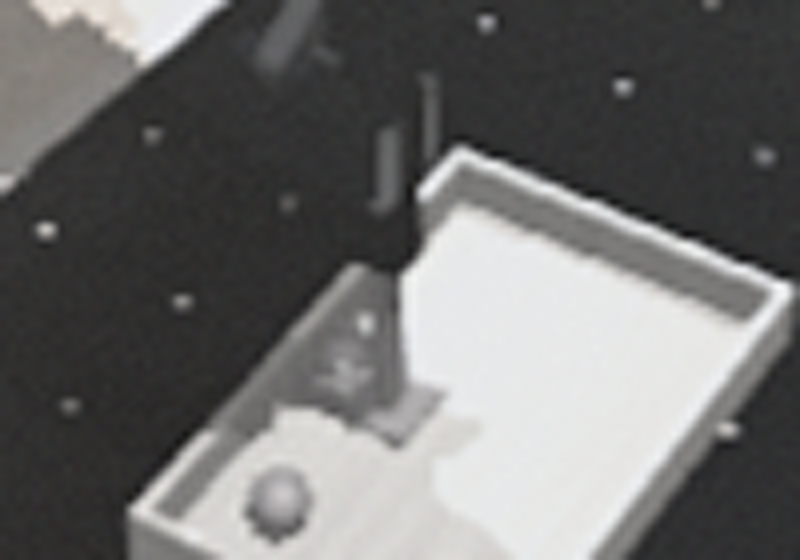

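Emit:
servo_tool --commands '[{"travel": [0.03, 0, 0.15], "delta_rot": [0, 0, 0], "fingers": 255}, {"travel": [0.03, 0, 0.3], "delta_rot": [0, 0, 0], "fingers": 255}, {"travel": [0.05, 0, 0.5], "delta_rot": [0, 0, 0], "fingers": 255}, {"travel": [0.05, 0, 0.7], "delta_rot": [0, 0, 0], "fingers": 255}, {"travel": [0, 0, 0.6], "delta_rot": [0, 0, 0], "fingers": 255}, {"travel": [0, 0, 0.3], "delta_rot": [0, 0, 0], "fingers": 255}, {"travel": [0, 0, 0], "delta_rot": [0, 0, 0], "fingers": 255}]'

```text
time_s: 19.2
position: [0.5221, -0.0305, 0.1483]
tool_rot: [[0.997, 0.074, -0.021], [0.074, -0.997, 0.003], [-0.021, -0.005, -1.0]]
ft_force: [0.0, 0.1, -1.8]
grip_width: 0.0129
```

```bash
python3 - <<'E'
from h import *
print(rv(level_rot(4.4)))
save('scene','s18')
a=cv2.imread('pics/raw_s18.png')[150:260,290:400]
cv2.imwrite('pics/s18v.png',cv2.resize(np.clip(a.astype(float)*1.5,0,255).astype(np.uint8),None,fx=5.4,fy=5.4,interpolation=cv2.INTER_CUBIC))
E
```

```text
[-0.03 -0.2   0.03]
```

View pics/s18v.png

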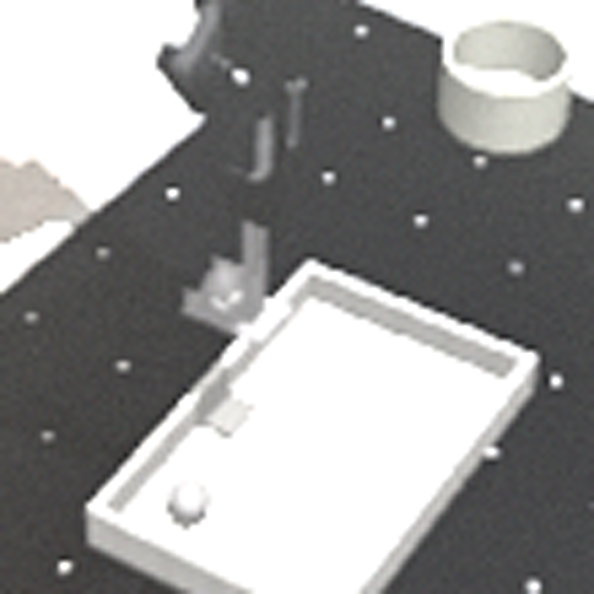

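The brightened crop shows the second ball in the pocket at raw (332,201) and one ball left in the tray. I'll carry it to jar B and yaw the scoop across the arm, so the tip avoids the wrist singularity.

Emit:
servo_tool --commands '[{"travel": [0, 0.2, 0.4], "delta_rot": [0, -0.1, 0.3], "fingers": 255}, {"travel": [0, 0.4, 0.4], "delta_rot": [0, -0.1, 0.6], "fingers": 255}, {"travel": [0, 0.6, 0.2], "delta_rot": [0, 0, 0.9], "fingers": 255}, {"travel": [0, 0.7, 0], "delta_rot": [0, 0, 0.95], "fingers": 255}, {"travel": [0, 0.7, 0], "delta_rot": [0, 0, 0.95], "fingers": 255}, {"travel": [0, 0.7, 0], "delta_rot": [0, 0, 0.95], "fingers": 255}, {"travel": [0, 0.7, 0], "delta_rot": [0, 0, 0.95], "fingers": 255}, {"travel": [0, 0.7, 0], "delta_rot": [0, 0, 0.95], "fingers": 255}]'

```text
time_s: 20.05
position: [0.5174, 0.1164, 0.1768]
tool_rot: [[0.701, 0.713, -0.011], [0.713, -0.701, -0.0], [-0.008, -0.008, -1.0]]
ft_force: [0.7, -0.1, -0.2]
grip_width: 0.0131
```

Emit:
servo_tool --commands '[{"travel": [0.02, 0.7, 0], "delta_rot": [0, -0.05, 0.95], "fingers": 255}, {"travel": [0.02, 0.7, 0], "delta_rot": [0, -0.05, 0.95], "fingers": 255}, {"travel": [0.02, 0.7, 0], "delta_rot": [0, 0, 0.95], "fingers": 255}, {"travel": [0.02, 0.7, 0], "delta_rot": [0, 0, 0.95], "fingers": 255}, {"travel": [0.02, 0.7, 0], "delta_rot": [0, 0, 0.95], "fingers": 255}, {"travel": [0.02, 0.6, 0], "delta_rot": [0, 0, 0.95], "fingers": 255}, {"travel": [0, 0.3, 0], "delta_rot": [0, 0, 0.9], "fingers": 255}, {"travel": [0, 0, 0], "delta_rot": [0, 0, 0.6], "fingers": 255}]'

```text
time_s: 20.85
position: [0.5153, 0.2591, 0.1753]
tool_rot: [[-0.027, 1.0, -0.007], [1.0, 0.027, -0.004], [-0.004, -0.007, -1.0]]
ft_force: [0.1, -0.3, -0.4]
grip_width: 0.0131
```

```bash
python3 - <<'E'
from h import *
print(np.round(observe()['q'],1),rv(level_rot(120)),observe()['position'])
np.savez('pics/w19.npz',*cam('wrist'))
save('wrist','w19');crop('w19',0,0,640,400,1.25,'w19v')
E
```

```text
[15.  25.8 72.1 -0.1 82.5 13.4] [ 0.05 -0.06  4.74] [0.51525396 0.25911755 0.17529781]
```

View pics/w19v.png

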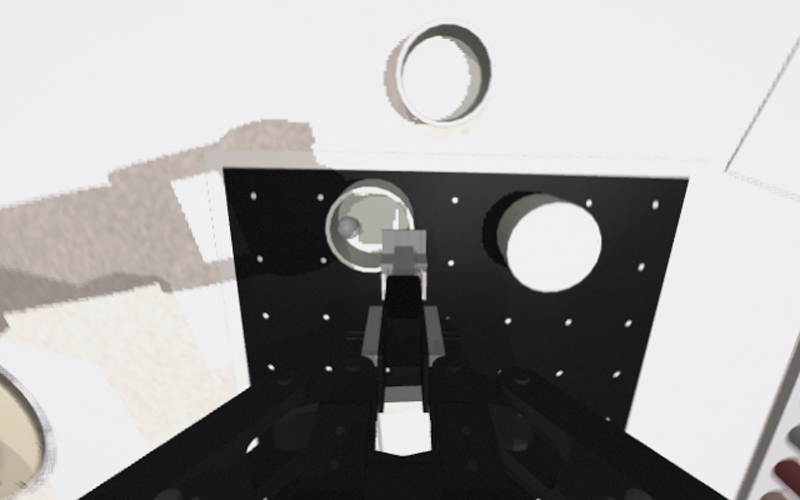

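```bash
python3 - <<'E'
from h import *
z=np.load('pics/w19.npz');W=tuple(z[k] for k in z.files)
q=lambda u,v:(u/1.25-.1,v/1.25-.1)
print('B',onz(W,q(443.5,72),.045).round(4),[onz(W,q(*p),.045).round(4)[:2] for p in [(396,75),(491,68),(445,20),(442,125)]])
E
```

```text
B [0.5405 0.3716 0.045 ] [array([0.507 , 0.3687]), array([0.5737, 0.3751]), array([0.5396, 0.4042]), array([0.5415, 0.3358])]
```

Emit:
servo_tool --commands '[{"travel": [0.1, 0.4, 0], "delta_rot": [0, 0, 0.6], "fingers": 255}, {"travel": [0.1, 0.7, 0], "delta_rot": [0, 0, 0.8], "fingers": 255}, {"travel": [0.1, 0.8, 0], "delta_rot": [0, -0.03, 0.8], "fingers": 255}, {"travel": [0.1, 0.8, 0], "delta_rot": [0, -0.03, 0.8], "fingers": 255}, {"travel": [0.05, 0.8, -0.1], "delta_rot": [0, 0, 0.7], "fingers": 255}, {"travel": [0, 0.8, -0.2], "delta_rot": [0, 0, 0.4], "fingers": 255}, {"travel": [0, 0.4, -0.2], "delta_rot": [0, 0, 0], "fingers": 255}, {"travel": [0, 0, 0], "delta_rot": [0, 0, 0], "fingers": 255}]'

```text
time_s: 21.7
position: [0.5255, 0.4042, 0.1582]
tool_rot: [[-0.454, 0.891, -0.005], [0.891, 0.454, -0.009], [-0.006, -0.008, -1.0]]
ft_force: [0.4, -0.2, -1.6]
grip_width: 0.0129
```

```bash
python3 - <<'E'
from h import *
print(np.round(observe()['q'],1),rv(level_rot(116)),observe()['position'])
E
```

```text
[27.5 35.3 57.8 -0.3 87.3  0.5] [ 0.09 -0.05 -0.17] [0.52548008 0.40423654 0.15821187]
```

Emit:
servo_tool --commands '[{"travel": [0, -0.03, -0.35], "delta_rot": [0.09, -0.05, 0], "fingers": 255}, {"travel": [0, 0, -0.2], "delta_rot": [0, 0, 0], "fingers": 255}, {"travel": [0, 0, 0], "delta_rot": [0, 0, 0], "fingers": 255}, {"travel": [0.12, -0.23, 0.04], "delta_rot": [0.87, 0.45, 0], "fingers": 255}, {"travel": [0.12, -0.23, 0.04], "delta_rot": [0.87, 0.45, 0], "fingers": 255}, {"travel": [0.12, -0.23, 0.03], "delta_rot": [0.87, 0.45, 0], "fingers": 255}]'

```text
time_s: 22.3
position: [0.5352, 0.382, 0.1475]
tool_rot: [[-0.432, 0.891, -0.141], [0.847, 0.454, 0.277], [0.311, 0.001, -0.951]]
ft_force: [-0.3, -0.2, -1.4]
grip_width: 0.0128
```

```bash
cat >>h.py <<'E'
def lip():
    s=observe();R=np.array(s['tool_rot']);p=np.array(s['position'])
    return 'q',np.round(s['q'],1),'lip',(p+R@np.array([-.0315,0,.069])).round(4),'tilt',np.degrees(np.arccos(-R[2,2])).round(1)
E
python3 -c "
from h import *
print(lip())"
```

```text
('q', array([ 17.3,  34.7,  63.1,  17.9,  85.5, -11.7]), 'lip', array([0.5391, 0.3744, 0.0722]), 'tilt', np.float64(18.1))
```

Emit:
servo_tool --commands '[{"travel": [0.12, -0.23, 0.0], "delta_rot": [0.87, 0.45, 0], "fingers": 255}, {"travel": [0.12, -0.23, -0.02], "delta_rot": [0.87, 0.45, 0], "fingers": 255}, {"travel": [0.12, -0.23, -0.04], "delta_rot": [0.87, 0.45, 0], "fingers": 255}]'

```text
time_s: 22.6
position: [0.5482, 0.3586, 0.1499]
tool_rot: [[-0.367, 0.892, -0.263], [0.718, 0.451, 0.53], [0.592, 0.006, -0.806]]
ft_force: [-0.2, 0.2, -0.9]
grip_width: 0.0129
```

```bash
python3 -c "
from h import *
print(lip())"
```

```text
('q', array([  8. ,  37.3,  65. ,  34.2,  90.7, -22.6]), 'lip', array([0.5416, 0.3726, 0.0757]), 'tilt', np.float64(36.3))
```

Emit:
servo_tool --commands '[{"travel": [0.1, -0.2, -0.14], "delta_rot": [0.87, 0.45, 0], "fingers": 255}, {"travel": [0.1, -0.2, -0.16], "delta_rot": [0.87, 0.45, 0], "fingers": 255}, {"travel": [0.1, -0.2, -0.16], "delta_rot": [0.87, 0.45, 0], "fingers": 255}, {"travel": [0, 0, 0], "delta_rot": [0, 0, 0], "fingers": 255}, {"travel": [0, 0, 0], "delta_rot": [0, 0, 0], "fingers": 255}, {"travel": [0, 0, 0], "delta_rot": [0, 0, 0], "fingers": 255}]'

```text
time_s: 23.2
position: [0.5616, 0.3338, 0.1387]
tool_rot: [[-0.263, 0.897, -0.355], [0.521, 0.442, 0.73], [0.812, 0.007, -0.584]]
ft_force: [-0.1, -1.2, -1.1]
grip_width: 0.0128
```

```bash
python3 -c "
from h import *
print(lip())
save('scene','s20');crop('s20',340,80,460,180,6,'s20v')
save('top','t20');crop('t20',160,130,280,220,6,'t20v')"
```

```text
('q', array([  0.5,  43.3,  66.1,  47.7,  97.7, -31.2]), 'lip', array([0.5454, 0.3678, 0.0728]), 'tilt', np.float64(54.3))
```

View pics/s20v.png

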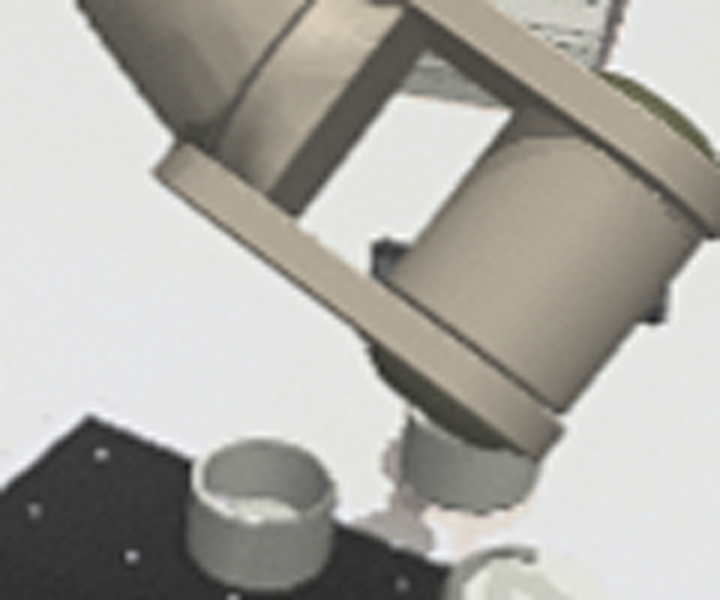

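View pics/t20v.png

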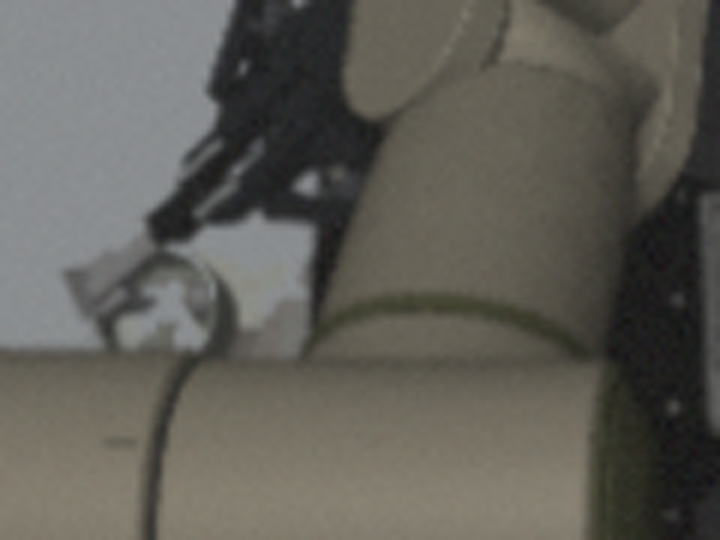

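Emit:
servo_tool --commands '[{"travel": [-0.05, 0.1, 0.4], "delta_rot": [-0.7, -0.36, 0], "fingers": 255}, {"travel": [-0.05, 0.1, 0.4], "delta_rot": [-0.87, -0.45, 0], "fingers": 255}, {"travel": [-0.05, 0.1, 0.3], "delta_rot": [-0.87, -0.45, 0], "fingers": 255}, {"travel": [0, -0.3, 0.2], "delta_rot": [-0.87, -0.45, 0], "fingers": 255}, {"travel": [0, -0.5, 0], "delta_rot": [-0.87, -0.45, 0], "fingers": 255}, {"travel": [0, -0.7, 0], "delta_rot": [-0.87, -0.45, 0], "fingers": 255}, {"travel": [0, -0.7, 0], "delta_rot": [-0.87, -0.45, 0], "fingers": 255}, {"travel": [0, -0.7, 0], "delta_rot": [-0.87, -0.45, 0], "fingers": 255}]'

```text
time_s: 24.1
position: [0.5549, 0.2594, 0.1878]
tool_rot: [[-0.462, 0.887, -0.022], [0.88, 0.461, 0.111], [0.109, 0.032, -0.994]]
ft_force: [0.6, -0.3, -0.8]
grip_width: 0.0132
```

```bash
python3 -c "
from h import *
print(lip(),rv(level_rot(0)),observe()['position'])"
```

```text
('q', array([ 10.9,  28. ,  66.5,   6.5,  85.5, -17.2]), 'lip', array([0.5679, 0.2393, 0.1158]), 'tilt', np.float64(6.5)) [ -0.87   0.96 -19.57] [0.55487299 0.25940402 0.18780428]
```

Emit:
servo_tool --commands '[{"travel": [-0.3, -0.3, 0.3], "delta_rot": [-0.8, -0.45, -0.5], "fingers": 255}, {"travel": [-0.3, -0.3, 0.2], "delta_rot": [0, 0, -0.9], "fingers": 255}, {"travel": [0, -0.3, 0], "delta_rot": [0, 0, -0.9], "fingers": 255}, {"travel": [0, 0, 0], "delta_rot": [0, 0, -0.9], "fingers": 255}, {"travel": [0, 0, 0], "delta_rot": [0, 0, 0], "fingers": 255}]'

```text
time_s: 24.6
position: [0.533, 0.2355, 0.2108]
tool_rot: [[-0.144, 0.988, 0.05], [0.99, 0.143, 0.011], [0.004, 0.051, -0.999]]
ft_force: [0.3, 0.3, -0.5]
grip_width: 0.0132
```

```bash
python3 -c "
from h import *
print(lip(),rv(level_rot(-2.7)),observe()['position'])
save('wrist','w21');crop('w21',0,0,640,400,1.25,'w21v')"
```

```text
('q', array([12.2, 23.3, 70.4,  0. , 83.4,  3.9]), 'lip', array([0.541 , 0.2051, 0.1417]), 'tilt', np.float64(2.9)) [  0.34   0.44 -16.82] [0.53297596 0.23551204 0.21075769]
```

View pics/w21v.png

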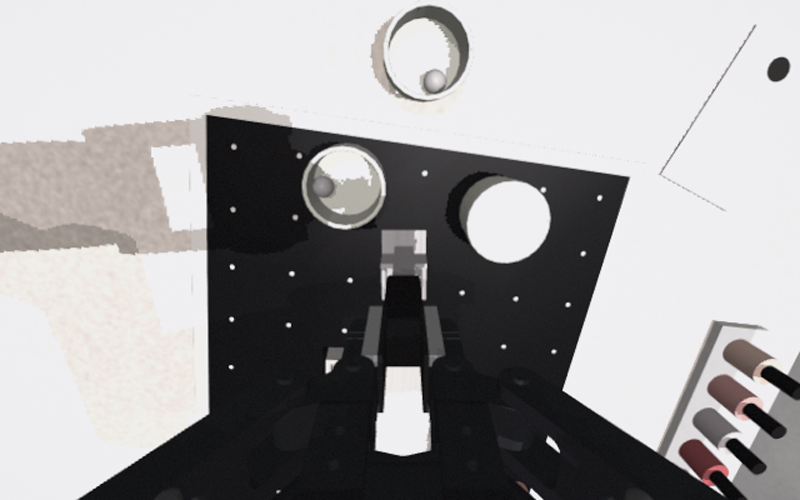

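Both jars now hold a ball: jar A at raw (258,149) and jar B at raw (347,64). I'm returning the scoop to the pad.

Emit:
servo_tool --commands '[{"travel": [0.1, -0.7, 0], "delta_rot": [0.1, 0.2, -0.8], "fingers": 255}, {"travel": [0.1, -0.85, 0], "delta_rot": [0, 0.1, -0.95], "fingers": 255}, {"travel": [0.1, -0.85, 0], "delta_rot": [0, 0, -0.95], "fingers": 255}, {"travel": [0.1, -0.85, 0], "delta_rot": [0, 0, -0.95], "fingers": 255}, {"travel": [0.1, -0.85, 0], "delta_rot": [0, 0, -0.95], "fingers": 255}, {"travel": [0.1, -0.85, 0], "delta_rot": [0, 0, -0.95], "fingers": 255}, {"travel": [0.1, -0.85, 0], "delta_rot": [0, 0, -0.95], "fingers": 255}, {"travel": [0.1, -0.85, 0], "delta_rot": [0, 0, -0.95], "fingers": 255}]'

```text
time_s: 25.45
position: [0.5562, 0.0351, 0.2135]
tool_rot: [[0.589, 0.807, 0.032], [0.808, -0.589, 0.001], [0.019, 0.026, -0.999]]
ft_force: [0.5, -0.4, -1.0]
grip_width: 0.0129
```

Emit:
servo_tool --commands '[{"travel": [0.1, -0.85, 0], "delta_rot": [0, 0, -0.95], "fingers": 255}, {"travel": [0.1, -0.85, 0], "delta_rot": [0, 0, -0.95], "fingers": 255}, {"travel": [0.1, -0.85, 0], "delta_rot": [0, 0, -0.95], "fingers": 255}, {"travel": [0.1, -0.85, 0], "delta_rot": [0, 0, -0.95], "fingers": 255}, {"travel": [0, -0.85, 0], "delta_rot": [0, 0, -0.95], "fingers": 255}, {"travel": [0, -0.85, -0.2], "delta_rot": [0, 0, -0.95], "fingers": 255}, {"travel": [0, -0.85, -0.4], "delta_rot": [0, 0, -0.95], "fingers": 255}, {"travel": [0, -0.85, -0.4], "delta_rot": [0, 0, -0.9], "fingers": 255}]'

```text
time_s: 26.25
position: [0.57, -0.1748, 0.1868]
tool_rot: [[0.989, 0.142, 0.03], [0.143, -0.989, -0.028], [0.026, 0.032, -0.999]]
ft_force: [-0.2, 0.7, -1.0]
grip_width: 0.0131
```

```bash
python3 -c "
from h import *
print(lip(),rv(level_rot(-2.7)),observe()['position'])"
```

```text
('q', array([-28.1,  26. ,  69.9,  -0.6,  81.9,  53.7]), 'lip', array([ 0.5409, -0.1812,  0.117 ]), 'tilt', np.float64(2.4)) [ 0.29  0.26 -1.82] [ 0.57000383 -0.17478468  0.18678092]
```

Emit:
servo_tool --commands '[{"travel": [0.1, -0.8, -0.4], "delta_rot": [0.15, 0.13, -0.8], "fingers": 255}, {"travel": [0.1, -0.8, -0.5], "delta_rot": [0.15, 0.13, -0.7], "fingers": 255}, {"travel": [0.1, -0.8, -0.6], "delta_rot": [0, 0, -0.3], "fingers": 255}, {"travel": [0, -0.5, -0.5], "delta_rot": [0, 0, 0], "fingers": 255}, {"travel": [0, 0, -0.3], "delta_rot": [0, 0, 0], "fingers": 255}, {"travel": [0, 0, 0], "delta_rot": [0, 0, 0], "fingers": 255}, {"travel": [0, 0, 0], "delta_rot": [0, 0, 0], "fingers": 255}]'

```text
time_s: 26.95
position: [0.5795, -0.2645, 0.115]
tool_rot: [[0.999, -0.039, 0.001], [-0.039, -0.999, 0.002], [0.001, -0.002, -1.0]]
ft_force: [0.8, 0.3, 0.5]
grip_width: 0.0131
```

```bash
python3 -c "
from h import *
print(lip(),rv(level_rot(-2.7)),observe()['position'])
np.savez('pics/w22.npz',*cam('wrist'))
save('wrist','w22');crop('w22',200,100,440,280,3.3,'w22v')
save('scene','s22');crop('s22',240,220,360,330,6,'s22v')"
```

```text
('q', array([-35.2,  34.3,  67.2,   0.1,  78.6,  57. ]), 'lip', array([ 0.548 , -0.2631,  0.0459]), 'tilt', np.float64(0.1)) [-0.02  0.01 -0.08] [ 0.57947484 -0.26449047  0.1149606 ]
```

View pics/w22v.png

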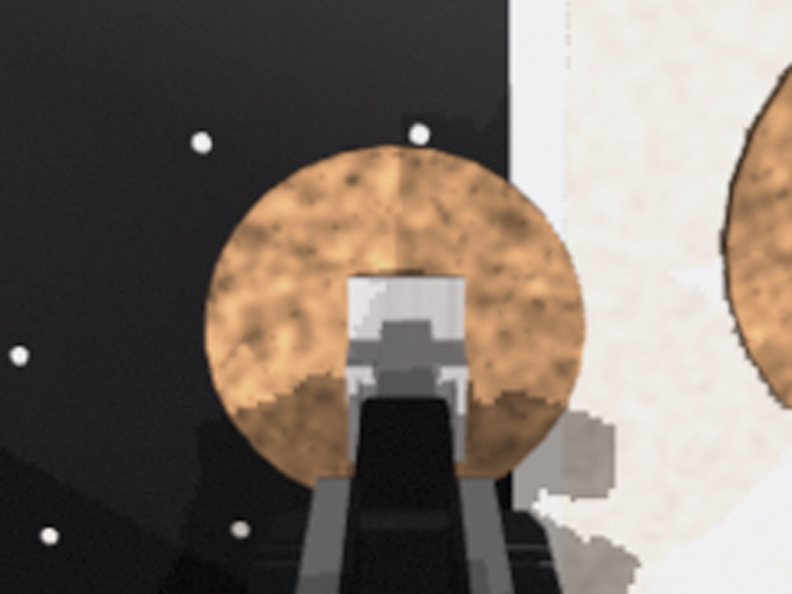

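View pics/s22v.png

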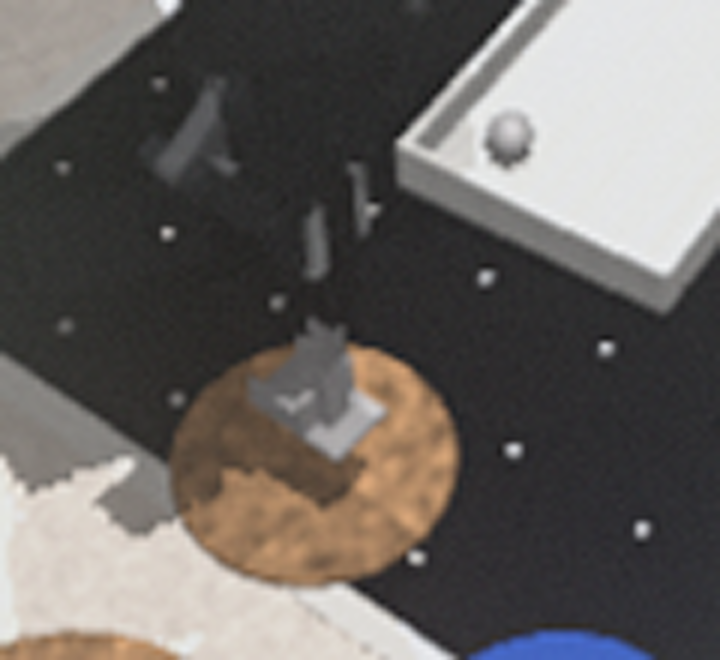

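Emit:
servo_tool --commands '[{"travel": [-0.08, 0.13, -0.4], "delta_rot": [0, 0, 0], "fingers": 255}, {"travel": [0, 0, -0.5], "delta_rot": [0, 0, 0], "fingers": 255}, {"travel": [0, 0, -0.25], "delta_rot": [0, 0, 0], "fingers": 255}, {"travel": [0, 0, 0], "delta_rot": [0, 0, 0], "fingers": 255}, {"travel": [0, 0, 0], "delta_rot": [0, 0, 0], "fingers": 255}]'

```text
time_s: 27.55
position: [0.5792, -0.2583, 0.0847]
tool_rot: [[0.999, -0.034, 0.008], [-0.034, -0.999, -0.003], [0.008, 0.002, -1.0]]
ft_force: [0.2, 0.9, -0.6]
grip_width: 0.0128
```

Emit:
servo_tool --commands '[{"travel": [0, 0, -0.2], "delta_rot": [0.02, 0.07, 0], "fingers": 255}, {"travel": [0, 0, -0.15], "delta_rot": [0, 0, 0], "fingers": 255}, {"travel": [0, 0, 0], "delta_rot": [0, 0, 0], "fingers": 255}, {"travel": [0, 0, 0], "delta_rot": [0, 0, 0], "fingers": 255}]'

```text
time_s: 27.95
position: [0.5799, -0.2587, 0.0749]
tool_rot: [[0.999, -0.034, 0.002], [-0.034, -0.999, -0.002], [0.002, 0.002, -1.0]]
ft_force: [-0.5, 0.4, -0.4]
grip_width: 0.0126
```

Emit:
servo_tool --commands '[{"travel": [0, 0, -0.04], "delta_rot": [0.02, 0.02, 0], "fingers": 255}, {"travel": [0, 0, -0.03], "delta_rot": [0, 0, 0], "fingers": 255}, {"travel": [0, 0, -0.02], "delta_rot": [0, 0, 0], "fingers": 255}]'

```text
time_s: 28.25
position: [0.5807, -0.2591, 0.0735]
tool_rot: [[0.999, -0.034, 0.002], [-0.034, -0.999, -0.001], [0.002, 0.001, -1.0]]
ft_force: [0.1, 1.5, 4.1]
grip_width: 0.0131
```

Contact, with Fz about 4 N. I'm releasing slowly with a low squeeze first.

Emit:
servo_tool --commands '[{"travel": [0, 0, 0], "delta_rot": [0, 0, 0], "fingers": 255}, {"travel": [0, 0, 0], "delta_rot": [0, 0, 0], "fingers": 255}]' --squeeze 20

```text
time_s: 28.45
position: [0.5804, -0.259, 0.0736]
tool_rot: [[0.999, -0.034, 0.002], [-0.034, -0.999, -0.001], [0.002, 0.001, -1.0]]
ft_force: [0.0, -0.7, 0.9]
grip_width: 0.0132
```

Emit:
servo_tool --commands '[{"travel": [0, 0, 0], "delta_rot": [0, 0, 0], "fingers": 190}, {"travel": [0, 0, 0], "delta_rot": [0, 0, 0], "fingers": 150}, {"travel": [0, 0, 0], "delta_rot": [0, 0, 0], "fingers": 80}, {"travel": [0, 0, 0], "delta_rot": [0, 0, 0], "fingers": 0}, {"travel": [0, 0, 0], "delta_rot": [0, 0, 0], "fingers": 0}, {"travel": [0, 0, 0], "delta_rot": [0, 0, 0], "fingers": 0}, {"travel": [0, 0, 0], "delta_rot": [0, 0, 0], "fingers": 0}]'

```text
time_s: 29.15
position: [0.5802, -0.259, 0.0728]
tool_rot: [[0.999, -0.034, 0.001], [-0.034, -0.999, -0.0], [0.001, 0.0, -1.0]]
ft_force: [1.2, 0.3, 0.7]
grip_width: 0.0853
```

```bash
python3 -c "
from h import *
save('wrist','w23');crop('w23',200,100,440,280,3.3,'w23v')"
```

```text
(no output)
```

View pics/w23v.png

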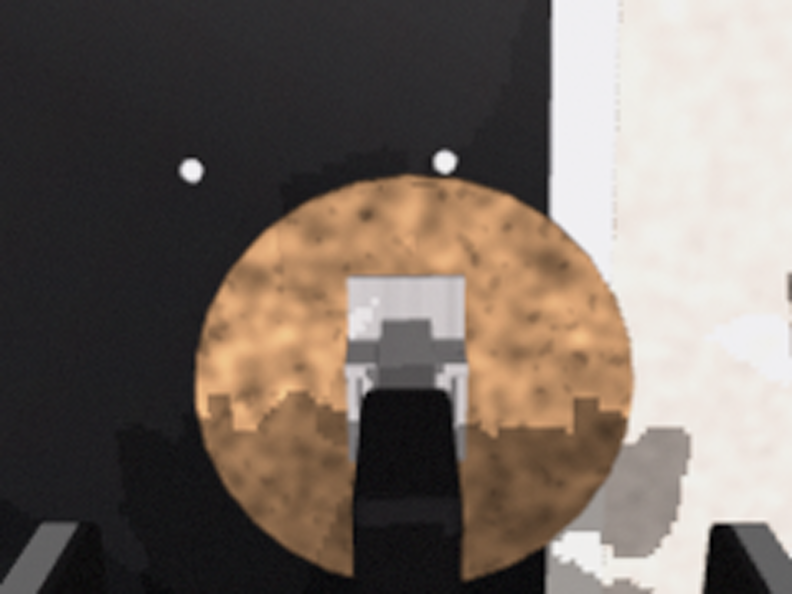

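The scoop stands free between the open fingers. I'm raising straight up and clear.

Emit:
servo_tool --commands '[{"travel": [0, 0, 0.4], "delta_rot": [0, 0, 0], "fingers": 0}, {"travel": [0, 0, 0.8], "delta_rot": [0, 0, 0], "fingers": 0}, {"travel": [0, 0, 0.9], "delta_rot": [0, 0, 0], "fingers": 0}, {"travel": [0, 0, 0.9], "delta_rot": [0, 0, 0], "fingers": 0}, {"travel": [0, 0, 0.9], "delta_rot": [0, 0, 0], "fingers": 0}, {"travel": [-0.8, -0.3, 0.5], "delta_rot": [0, 0, 0], "fingers": 0}, {"travel": [-0.8, -0.3, 0], "delta_rot": [0, 0, 0], "fingers": 0}, {"travel": [0, 0, 0], "delta_rot": [0, 0, 0], "fingers": 0}]'

```text
time_s: 30.0
position: [0.5306, -0.2768, 0.2168]
tool_rot: [[0.999, -0.032, 0.005], [-0.032, -0.999, -0.004], [0.005, 0.004, -1.0]]
ft_force: [0.8, 0.2, 0.5]
grip_width: 0.0854
```

Emit:
servo_tool --commands '[{"travel": [-0.8, -0.3, 0], "delta_rot": [0, 0, 0], "fingers": 0}, {"travel": [-0.8, -0.3, 0], "delta_rot": [0, 0, 0], "fingers": 0}, {"travel": [0, 0, 0], "delta_rot": [0, 0, 0], "fingers": 0}, {"travel": [0, 0, 0], "delta_rot": [0, 0, 0], "fingers": 0}]'

```text
time_s: 30.4
position: [0.4828, -0.2948, 0.2197]
tool_rot: [[0.999, -0.032, 0.008], [-0.032, -0.999, -0.006], [0.009, 0.006, -1.0]]
ft_force: [0.8, -0.3, 1.1]
grip_width: 0.0857
```

```bash
python3 -c "
from h import *
save('scene','s24');crop('s24',150,90,530,390,2.1,'s24v')
save('top','t24');crop('t24',160,100,460,260,2.6,'t24v')"
```

```text
(no output)
```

View pics/s24v.png

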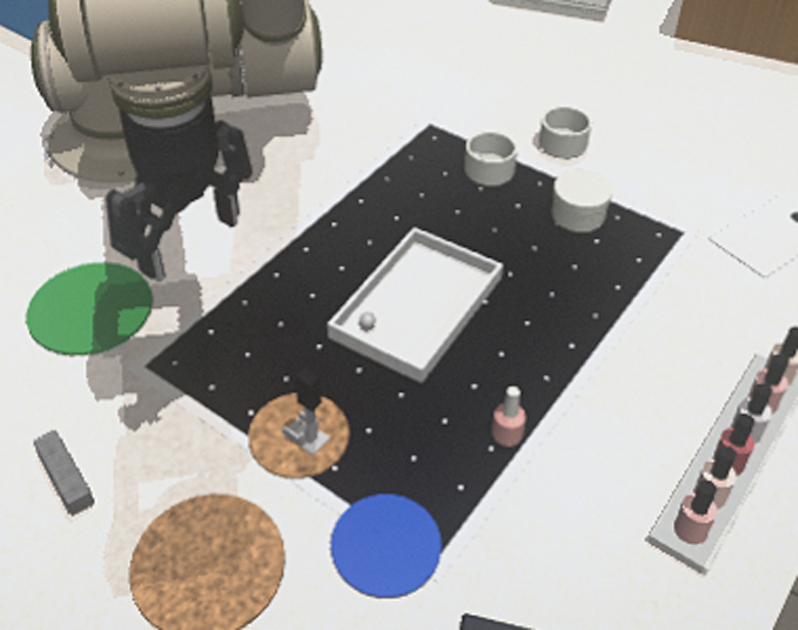

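View pics/t24v.png

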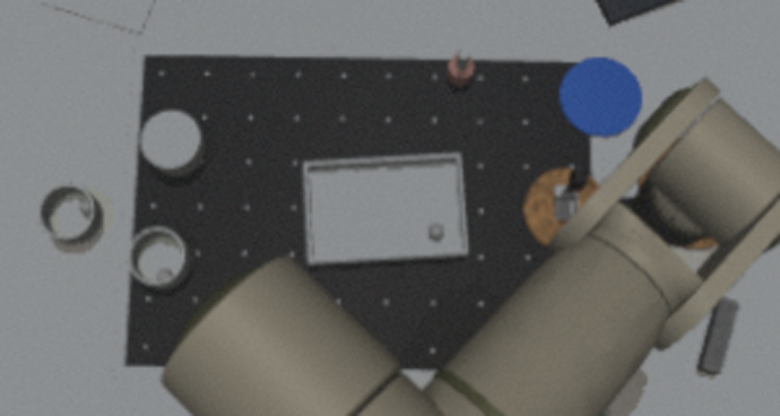

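The last pictures show the scoop upright on the small cork pad, one ball in each jar, one in the tray, and everything else where it was.

```bash
python3 -c "
from rig import close_job
print(close_job())"
```

```text
the job is handed in; nothing more can be done
None
```

The job is done and handed in at about 30 s of robot time. Each open jar holds one steel ball, the third ball is still in the tray, and the scoop stands upright and released on the small cork pad.

- **Scooping:** I drove the scoop under the two balls nearest the jars against the tray's near wall, one at a time.
- **First tip went off course:** the arm ran close to a wrist singularity (joint 5 near its limit), so the tool drifted about 50 mm sideways while tipping. The ball still landed in its jar. For the second jar I turned the scoop across the arm, and that tip went cleanly.
- **Last checks:** in the final top and scene pictures the jars, closed jar, polish and buffer look unmoved. The highest wrist reading I saw was about 13 N, which was light contact with the tray's floor and wall.
- **Small disagreements:** the cameras differed from one another by 1–3 mm, so I steered by the wrist camera. The scoop stands about 8 mm from where it started, well inside the pad.

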